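# Load a fresh cell from behind the spent-cell tub into the cell tester

## Task

Load the green cell into the tester: the tub for spent cells stands in the way, so lift it aside, draw the green cell out of the rack behind it, and fit it in the tester's bay with its flat end in under the hood against the sprung contact and its button end pressed down until both clips close over it. Finish with the tub standing back flat and square in its blue tray. Keep the tub upright throughout, and leave the other two cells and everything else on the bench where they are.

Things in the scene. Friction and masses are not known exactly. Their poses are not given: they have to be found in the camera images.
- rack: Fixed cell rack, 115 (x) x 206 (y) x 58 mm high: three grey sleeves on a black base, open to the front at x = -57.5 mm. Origin: centre of the underside. Sleeves along x at y = -70, 0, +70 mm, bore 37 wide x 36 high, floor at z = 14 mm, closed on top and behind. In each a cell, in varying order, flat end out to x = -97.5 mm (40 mm out of the mouth).
- tray: Fixed blue shallow tray in front of the rack, 126 (x) x 186 (y) mm outside, 118 x 178 mm inside, floor 2 mm thick, rim 7 mm high. Origin: centre of the underside. Its x is the rack's x.
- tub: Tub for spent cells, pale grey, yellow lid, loose, 0.45 to 0.85 kg. Base 110 (x) x 170 (y) mm (lowest 8 mm: 106 x 166), lid 118 x 178 mm, its top at z = 92 mm. Black handle bar along y, 16 wide (x) x 16 high, its middle at z = 132 mm, between posts at y = -54 and +54 mm, free beneath. Origin: centre of the underside. Starts in the tray, 14 mm from the cell ends: no cell can be drawn.
- cell_green: The green cell: cylinder 33 mm diameter, 140 mm long, plus a brass button 16 mm diameter, 4 mm long on one end; 0.2 to 0.32 kg; rolls easily. Origin: middle of the 140 mm body, on the axis. Its x runs along the axis to the button end: flat end at x = -70 mm, button tip at x = +74 mm. White band near the button end.
- cell_green_flat (a point): Centre of the green cell's flat end face.
- cell_green_button (a point): Centre of the tip of the green cell's button.
- cell_blue: Blue cell in the rack, same size; not to be moved.
- cell_orange: Orange cell in the rack, same size; not to be moved.
- mat: Fixed ribbed rubber mat, blue-grey, 120 (x) x 128 (y) mm, where a laid cell does not roll. Six round ribs along x at y = -60, -36, -12, 12, 36, 60 mm, tops at z = 6 mm; a cell laid along them settles between two ribs (y = -48, -24, 0, 24, 48 mm), axis at z = 18.6 mm. Origin: centre of the underside.
- tester: Fixed white cell tester, 170 (x) x 194 (y) mm, deck 22 mm high. Its bay runs along y on two rails: seated, the cell's axis is at x = -25, z = 52.5 mm, its underside at z = 36 mm. Black hood, sprung contact at the +y end, clips and fixed contact block at the -y end. Beside the bay the deck is free to its -x edge and to x = +45 mm, where a panel 58 mm high begins. Origin: centre of the underside.
- hood_mouth (a point): Middle of the hood's mouth, on the seated cell's axis, 36 mm from point bay. Hood inside 40 mm wide; ceiling 51 mm above the seated cell's underside here, sloping down at 16 degrees to 40 mm over the first 38 mm. Outside 48 mm wide, 62 mm long, top at z = 90 mm. It takes the last 34 mm of the seated cell, so the cell cannot be held there.
- block_face (a point): Inner face of the fixed contact block, on the seated cell's axis, 74 mm from point bay. Block 36 mm wide, 10 mm thick, top at z = 69 mm. The gap to the sprung contact at rest is 8 mm shorter than the cell: the cell goes in flat end first, tilted 15 to 20 degrees, pushes the contact back about 13 mm, then comes down behind the block.
- bay (a point): In the tester's bay, the point where the middle of the cell's 140 mm body lies when seated; axes as the tester's: y along the bay towards the hood.
- bay_contact (a point): Centre of the sprung contact's face at rest (a fixed point), 62 mm from point bay towards the hood, on the seated cell's axis. The contact plate is 28 mm wide, 33 mm high (z = 38 to 71 mm).
- bay_clip (a point): Middle of the clips, on the seated cell's axis, 52 mm from point bay, away from the hood. Two sprung steel jaws, 18 mm long, tops at z = 63 mm. They catch a cell lowered on them about 17 mm high and snap over it under some 5 to 15 N of downward push on the cell above them.
- sprung_contact (a joint): Travel of the sprung contact into the hood, m: 0 at rest, 0.022 at its stop, about 0.008 with a cell seated. Spring 0.45 N/mm, 2.3 N at rest.
- clip_front (a joint): Opening of the clip jaw on the tester's -x side, rad: 0 closed on nothing, about 0.04 closed over a seated cell, about 0.10 while the cell passes.
- clip_back (a joint): The same for the jaw on the +x side.
- multimeter: Orange and black multimeter, 150 x 76 x 33 mm; not to be moved.
- wash_bottle: White bottle with a blue cap, 64 mm diameter, 170 mm high; not to be moved.
- screwdriver: Screwdriver, 190 mm long; not to be moved.
- label_roll: Roll of blank labels, 90 mm diameter, 55 mm high; not to be moved.
- jar: Small amber jar, 56 mm diameter, 65 mm high; not to be moved.

How it is judged:
By the outcome, as a careful person would: the job done as asked, in the order asked, and still so for the second after the job is handed in, with the robot touching nothing.
It also fails if it takes over 72 s, if anything falls off the work surface, if the arm or the gripper's body presses on something with over 40 N, if the wrist force passes 120 N, or if a joint passes its speed limit or range.

## Robot

A 6-joint arm with a two-finger parallel gripper is mounted at the origin on the work surface. World frame = base frame: x ahead of the robot, y to its left, z up, the work surface at z = 0. Lengths are in m, angles in degrees, forces in N, time in s.
With the tool pointing down it reaches from about 0.4 to 0.825 m from the base axis. Payload 7 kg.
Tool frame: the origin (TCP) lies on the centre line of the jaws, within the pads' length; the fingertips stand r.nose_length ahead of it and the grasp point (between the pads) lies 2 mm behind it (r.nose_length is the distance from the TCP to the fingertips, in m); z points along the fingers, y is the direction in which the jaws open and shut (so a half turn about z gives the same grasp; the last joint's range is limited). The gripper opens to 88 mm and grips with 3 to 60 N. Pads are 19 mm wide; open, the fingers measure 130 mm over their backs; the gripper's body (78 mm by 193 mm) begins 47 mm behind the grasp point.
Start: joints at [84.574, 20.546, 0.682, 0, -70.136, -16.507], TCP at [0.252, 0.626, 0.244] pointing down, gripper open.
Joint ranges: [-176.03, 176.03], [-82.01, 121.73], [-58.28, 71.71], [-173.87, 95.51], [-174.79, -0.11], [-173.66, 173.66]. Speed limits (degrees/s): [136.94, 136.94, 172.46, 180, 180, 180].

## Interface

Orientations are given as [roll, pitch, yaw] about the fixed x, y, z axes, in that order (R = Rz(yaw) Ry(pitch) Rx(roll)).
In Python, from plant import r gives the robot as it stands.
- The arm moves only by the tool apply_moves, never from a script. Its argument "targets" is a list of rows, each a list of 3 entries, a list of its own where there are three numbers: the shift along the tool's x, y, z scaled (see below), then the turn, a rotation vector about the tool's x, y, z scaled (see below), then the finger opening in mm, from 0 to 87.6. A call has 1 to 5 rows; each row shifts and turns the pose as measured when the row begins, along the tool's axes as they then stand; what a row does not reach is not made up. The controller multiplies each number of a shift by 0.04 m and each number of a turn by 8 degrees. A row lasts 1/10 s, in which the tool goes at most 50 mm and 8.59 degrees, less where a joint would pass 70% of its speed; a pose out of reach is approached as far as the arm can. A call with a number of a shift or a turn outside -1 to 1 is refused whole. A call with a gripper value outside its range is refused whole. The fingers move at their own pace and stop on an object; "squeeze" is the grip in N (left out, the last holds). Time passes only in rows, so rows that do not move let the fingers close. It gives the time, the measured TCP pose, the force and the opening at its end, in the units of the state.
- r.get_state(): the state, without advancing time (a new reading comes with each control period).
- r.capture(name): name is "scene" or "top" or "wrist"; returns a dict with "img" (480x640x3 uint8, blue, green, red), "z_map" (480x640 float32, m along the optical axis (not along the pixel's ray), 0 where there is no reading), "fx", "fy", "cx", "cy" (pixels), "camera_from_world" (4x4, takes a point from world to camera coordinates); the wrist camera has in their place "mount" (4x4, takes a point from camera to tool coordinates, whose origin is the TCP and whose axes are the flange's). Camera axes: x right, y up, looking along -z (the intrinsics and any distortion apply to the point x, -y, -z); pixel columns grow to the right and rows downward; lengths in m; the calibration is good to about 2 mm. The wrist camera is an equidistant fisheye: a pixel r from the principal point sees the ray r / f radians off the axis. A picture is of the moment at which its call begins: read the wrist's pose just before it.
- r.close_job(): hands the job in, once; it reports no verdict.
The state is a dict: "time_s": time; "joints": joint angles; "qd": joint speeds; "joint_torque": joint torques, N m; "tcp_pos": TCP position; "eef_rot": TCP orientation; "contact_force": force on the tool from outside, world axes, zero at the start; "moment": the same for the moment, N m; "gripper_width": finger opening in m.
Only numpy, scipy, OpenCV 4.12 (cv2) and the standard library are available. Lean on these libraries where they do the work, as an engineer would, in place of code of your own. Each camera call takes 0.05 s, during which the arm holds its last target.

## Working session

There is one attempt and no reset: what is moved stays moved. The work goes in short steps, Python scripts to look and compute and a tool call to move; the robot and the scene stay as the last step left them, time stands still between calls to the robot, and variables do not carry over. Pictures are saved under pics/ and viewed, and the job is handed in when it is done.

Besides the shell and the picture viewer there is one more tool, called after "Call:" as name([rows], argument=value, ...), one row to a line, values as JSON. apply_moves: Moves the arm, as the interface text tells. Its arguments: {"type":"object","properties":{"targets":{"type":"array","items":{"type":"array"}},"squeeze":{"type":"number"}},"required":["targets"]}

```bash
ls; mkdir -p pics
python3 - <<'E'
from plant import r
import cv2
s=r.get_state();print(s, r.nose_length)
for n in("scene","top","wrist"):
    c=r.capture(n);cv2.imwrite(f"pics/{n}0.png",c["img"])
    print(n,{k:v for k,v in c.items() if k not in("img","z_map")}, c["z_map"].min(),c["z_map"].max())
E
```

```text
pics
{'time_s': 0.0, 'joints': array([ 8.45727038e+01,  2.05907527e+01,  6.35739375e-01, -2.16771526e-02,
       -7.01362994e+01, -1.65065620e+01]), 'qd': array([ 0.01191689, -0.04085288,  0.03872265,  0.00682671, -0.04497571,
        0.04303736]), 'joint_torque': array([-2.55239347e-04, -5.82710123e+01,  2.93066096e+01,  6.99768528e+00,
        7.14881869e-03, -1.64678750e-04]), 'tcp_pos': array([0.25198287, 0.62571463, 0.24264041]), 'eef_rot': array([ 1.79906660e+02, -6.40865032e-03, -2.19412347e+01]), 'contact_force': array([ 0.28716791, -0.09651255,  0.01454312]), 'moment': array([ 0.0075988 ,  0.02795075, -0.01250778]), 'gripper_width': 0.08740031822410917} 0.017
scene {'fx': 474.01430938548424, 'fy': 474.01430938548424, 'cx': 325.91814804791005, 'cy': 238.46681877218083, 'camera_from_world': array([[-0.63629204,  0.77123002, -0.01834927,  0.33511294],
       [-0.57250351, -0.45612567,  0.68131425,  0.27964018],
       [ 0.51708043,  0.44401985,  0.73176103, -1.37371689],
       [ 0.        ,  0.        ,  0.        ,  1.        ]])} 0.0 3.183841
top {'fx': 553.8050952999928, 'f
[... 223 characters left out ...]
54170911e-01,
        -5.61337570e-01],
       [-1.54182560e-01, -4.77212565e-04,  9.88042262e-01,
        -1.19057810e+00],
       [ 0.00000000e+00,  0.00000000e+00,  0.00000000e+00,
         1.00000000e+00]])} 0.0 2.2114174
wrist {'fx': 371.64829954431775, 'fy': 371.64829954431775, 'cx': 317.9911642344096, 'cy': 241.69318894380473, 'mount': array([[ 1.63155711e-04,  9.65913751e-01,  2.58864054e-01,
         6.85004061e-02],
       [ 9.99999985e-01, -1.73526500e-04,  1.72133749e-05,
         1.20515031e-03],
       [ 6.15464088e-05,  2.58864047e-01, -9.65913765e-01,
        -1.40966148e-01],
       [ 0.00000000e+00,  0.00000000e+00,  0.00000000e+00,
         1.00000000e+00]])} 0.0 1.3157504
```

View pics/scene0.png

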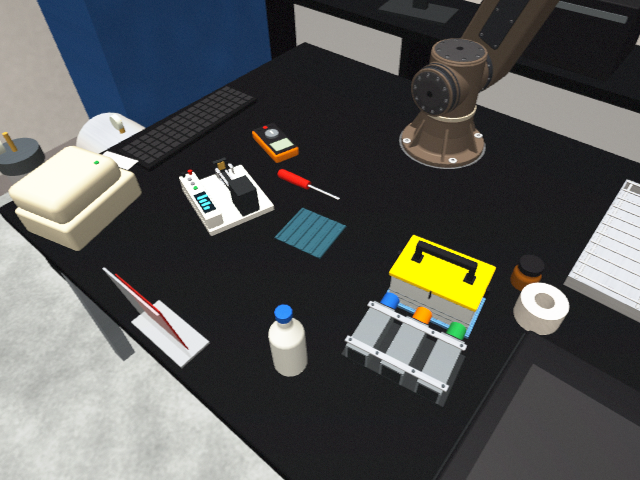

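View pics/top0.png

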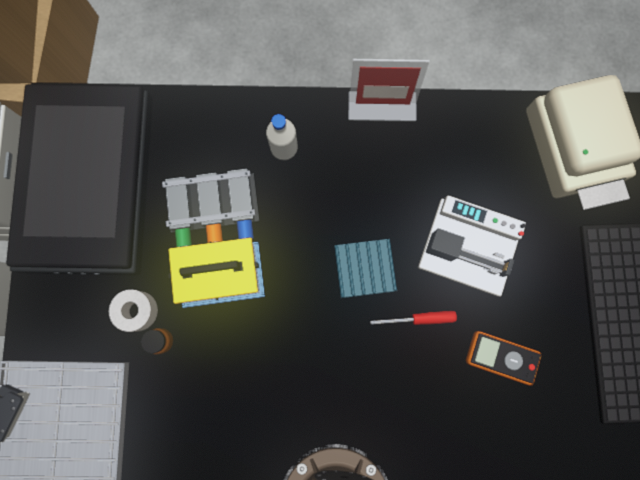

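View pics/wrist0.png

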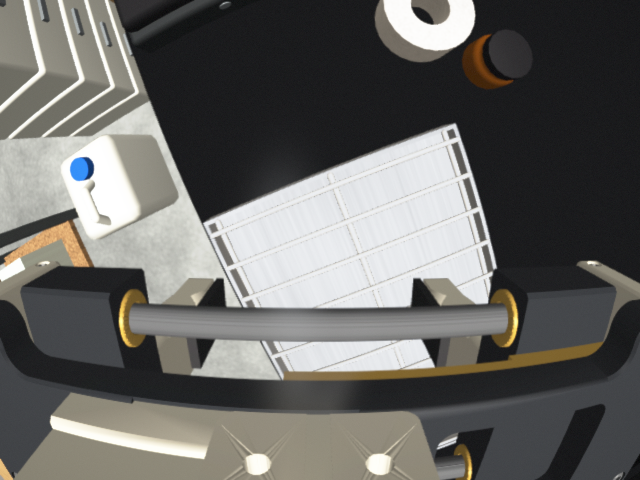

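```bash
cat > h.py <<'E'
from plant import r
import numpy as np, cv2
from scipy.spatial.transform import Rotation as Ro
def cap(n,save=None):
    c=r.capture(n)
    if save: cv2.imwrite(f"pics/{save}.png",c["img"])
    return c
def ray(c,u,v):
    T=np.linalg.inv(c["camera_from_world"])
    d=np.array([(u-c["cx"])/c["fx"],-(v-c["cy"])/c["fy"],-1.0])
    return T[:3,3],T[:3,:3]@d
def onz(c,u,v,z):
    o,d=ray(c,u,v); return o+d*((z-o[2])/d[2])
def cloud(c):
    T=np.linalg.inv(c["camera_from_world"]); z=c["z_map"]
    v,u=np.mgrid[0:480,0:640]
    P=np.stack([(u-c["cx"])/c["fx"]*z,-(v-c["cy"])/c["fy"]*z,-z],-1)
    W=P@T[:3,:3].T+T[:3,3]; W[z<=0]=np.nan; return W
def px(c,p):
    q=c["camera_from_world"]@np.append(p,1); return c["cx"]-c["fx"]*q[0]/q[2], c["cy"]+c["fy"]*q[1]/q[2]
def tri(ca,a,cb,b):
    o1,d1=ray(ca,*a);o2,d2=ray(cb,*b)
    A=np.stack([d1,-d2],1);t=np.linalg.lstsq(A,o2-o1,rcond=None)[0]
    p,q=o1+d1*t[0],o2+d2*t[1];return (p+q)/2,np.linalg.norm(p-q)
def big(c,box,k,save):
    x0,y0,x1,y1=box; cv2.imwrite(f"pics/{save}.png",cv2.resize(c["img"][y0:y1,x0:x1],None,fx=k,fy=k,interpolation=cv2.INTER_CUBIC))
E
python3 - <<'E'
from h import *
c=cap("top");s=cap("scene")
np.savez("c0.npz",ci=c["img"],si=s["img"],cz=c["z_map"],sz=s["z_map"])
big(c,(150,160,280,315),5 if 0 else 3.8,"rack_t");big(c,(330,185,530,305),4,"test_t")
big(s,(330,220,510,410),3,"rack_s");big(s,(170,140,350,265),4,"test_s")
W=cloud(c)
for u,v in [(210,270),(210,200),(215,300),(365,268),(450,240),(470,265),(480,210),(600,300),(400,400)]: print(u,v,W[v,u].round(4), W[v-1:v+2,u-1:u+2,2].round(4).ravel())
E
```

```text
210 270 [0.4841 0.2645 0.1401] [0.1402 0.143  0.1438 0.14   0.1401 0.1406 0.1359 0.1364 0.1342]
210 200 [0.65   0.2895 0.053 ] [0.0521 0.0561 0.0603 0.0539 0.053  0.0583 0.0563 0.0558 0.0576]
215 300 [0.43   0.2779 0.0026] [ 0.0019 -0.0015  0.0922  0.0054  0.0026 -0.004   0.0059  0.0088  0.003 ]
365 268 [ 0.508  -0.0616  0.0038] [-0.      0.0042  0.0003 -0.0014  0.0038  0.002   0.002   0.0095  0.0024]
450 240 [ 0.562  -0.2371  0.0894] [0.0915 0.0918 0.0914 0.0861 0.0894 0.0926 0.0873 0.0931 0.0896]
470 265 [ 0.5163 -0.2962  0.0244] [0.0212 0.0192 0.024  0.0202 0.0244 0.021  0.0254 0.0235 0.0247]
480 210 [ 0.6343 -0.3107  0.0643] [0.061  0.0622 0.062  0.0591 0.0643 0.0614 0.063  0.0589 0.0591]
600 300 [ 0.4427 -0.5865  0.0195] [0.0239 0.0227 0.0201 0.0214 0.0195 0.0223 0.0181 0.0247 0.0189]
400 400 [ 0.2167 -0.1401  0.0011] [-0.003  -0.0004  0.0041 -0.0033  0.0011  0.002   0.0009 -0.0009 -0.0005]
```

View pics/rack_t.png

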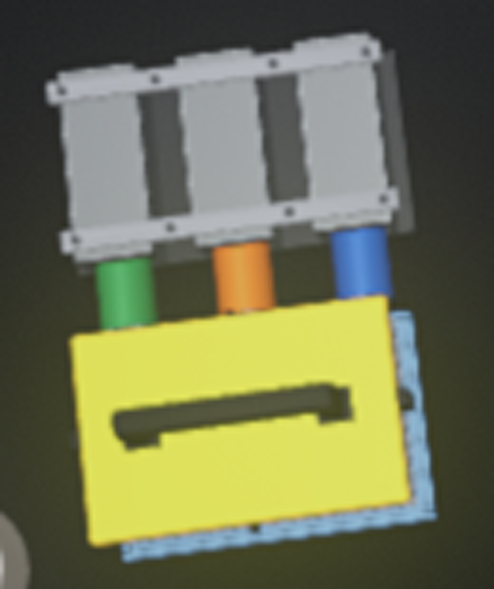

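View pics/test_t.png

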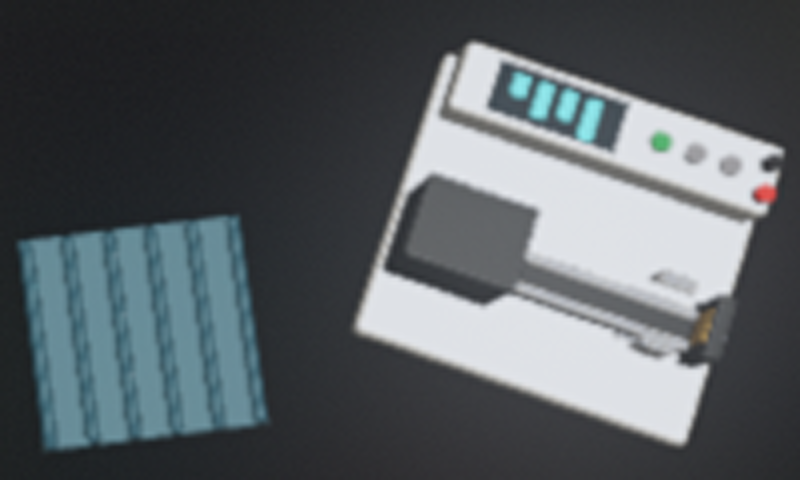

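View pics/rack_s.png

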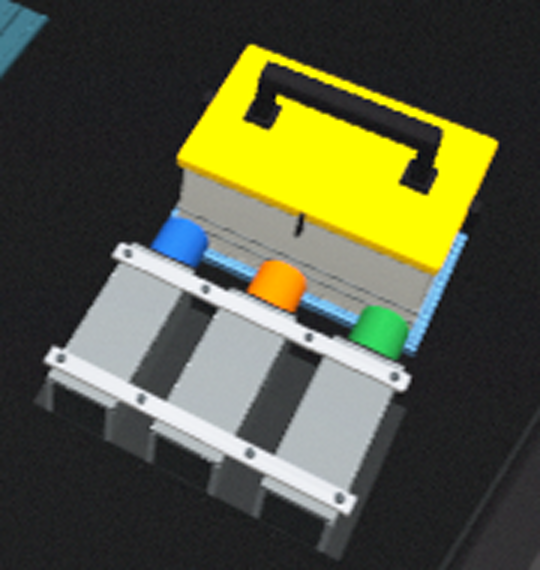

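View pics/test_s.png

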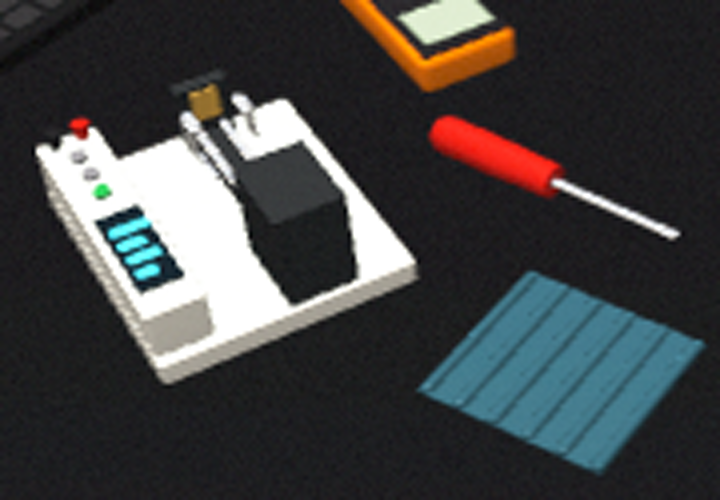

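```bash
cat > m1.py <<'E'
from h import *
c=cap("top");s=cap("scene")
def poly(c,m,z,minA=80):
    k=[x for x in cv2.findContours(m.astype(np.uint8),cv2.RETR_EXTERNAL,cv2.CHAIN_APPROX_NONE)[0]]
    k=max(k,key=cv2.contourArea); 
    P=np.array([onz(c,u,v,z)[:2] for u,v in k[:,0]],np.float32)
    return P,k
def rect(P):
    (x,y),(w,h),a=cv2.minAreaRect((P*1000).astype(np.float32)); return np.round([x,y,w,h,a],1)
for n,q in(("top",c),("scene",s)):
    hsv=cv2.cvtColor(q["img"],cv2.COLOR_BGR2HSV)
    H,S,V=[hsv[...,i].astype(int) for i in range(3)]
    W=cloud(q)
    y=(H>22)&(H<36)&(S>100)&(V>120); y=cv2.morphologyEx(y.astype(np.uint8),cv2.MORPH_CLOSE,np.ones((15,15)))
    print(n,"lid",rect(poly(q,y,.092)[0]))
    mt=(H>85)&(H<105)&(S>60)&(V>40)&(V<170)&(np.abs(W[...,1]+.06)<.12)&(np.abs(W[...,0]-.5)<.12)
    print(n,"mat",rect(poly(q,cv2.morphologyEx(mt.astype(np.uint8),cv2.MORPH_CLOSE,np.ones((5,5))),.004)[0]))
    for nm,lo,hi in(("green",45,80),("orange",5,18),("blue",106,125)):
        m=(H>=lo)&(H<=hi)&(S>110)&(V>60)&(np.abs(W[...,1]-.28)<.13)&(np.abs(W[...,0]-.57)<.1)
        v,u=np.nonzero(m)
        if len(u): print(n,nm,len(u),np.nanmedian(W[m],0).round(4),onz(q,u.mean(),v.mean(),.045).round(4))
    # rack bars / tops: points z 50-65
    m=(np.abs(W[...,1]-.28)<.16)&(np.abs(W[...,0]-.65)<.12)&(W[...,2]>.035)&(W[...,2]<.075)&(V>100)&(S<60)
    m=cv2.morphologyEx(m.astype(np.uint8),cv2.MORPH_CLOSE,np.ones((7,7)))
    cv2.imwrite(f"pics/rm_{n}.png",m*255)
    print(n,"racktop",rect(poly(q,m,.057)[0]))
    # tester
    m=(np.abs(W[...,1]+.28)<.16)&(np.abs(W[...,0]-.56)<.16)&(V>110)&(S<70)
    m=cv2.morphologyEx(m.astype(np.uint8),cv2.MORPH_OPEN,np.ones((3,3)));m=cv2.morphologyEx(m,cv2.MORPH_CLOSE,np.ones((5,5)))
    cv2.imwrite(f"pics/tm_{n}.png",m*255)
    P,k=poly(q,m,.022); ap=cv2.approxPolyDP(k,4,True)[:,0]
    for a in ap: print("   ",a,onz(q,a[0],a[1],.022).round(4),onz(q,a[0],a[1],.058).round(4))
    m=(W[...,2]>.08)&(W[...,2]<.1)&(np.abs(W[...,1]+.25)<.12)&(np.abs(W[...,0]-.56)<.1)
    P,k=poly(q,m,.09);print(n,"hoodtop",rect(P))
    m=(W[...,2]>.115)&(W[...,2]<.16)&(V<90)&(np.abs(W[...,1]-.26)<.12)&(np.abs(W[...,0]-.48)<.08)
    P,k=poly(q,m,.14);print(n,"handle",rect(P))
E
python3 m1.py
```

```text
top lid [489.7 269.2 119.4 179.9   9. ]
top mat [509.  -61.7 125.6 131.    7.8]
top green 237 [0.567  0.3478 0.044 ] [0.5668 0.3482 0.045 ]
top orange 277 [0.5784 0.2787 0.0434] [0.5774 0.2794 0.045 ]
top blue 243 [0.5883 0.2106 0.0443] [0.5882 0.2108 0.045 ]
top racktop [652.8 292.1 116.3 196.    8.6]
    [446 196] [ 0.6753 -0.2457  0.022 ] [ 0.6664 -0.2375  0.058 ]
    [429 235] [ 0.5837 -0.2053  0.022 ] [ 0.5775 -0.1983  0.058 ]
    [441 229] [ 0.598  -0.2329  0.022 ] [ 0.5914 -0.225   0.058 ]
    [461 236] [ 0.5826 -0.278   0.022 ] [ 0.5764 -0.2689  0.058 ]
    [461 254] [ 0.5413 -0.2771  0.022 ] [ 0.5363 -0.268   0.058 ]
    [446 260] [ 0.5271 -0.2429  0.022 ] [ 0.5226 -0.2348  0.058 ]
    [423 251] [ 0.5468 -0.1912  0.022 ] [ 0.5417 -0.1846  0.058 ]
    [419 267] [ 0.5102 -0.1818  0.022 ] [ 0.5062 -0.1754  0.058 ]
    [501 295] [ 0.4502 -0.3644  0.022 ] [ 0.4479 -0.3528  0.058 ]
    [506 276] [ 0.493  -0.3771  0.022 ] [ 0.4895 -0.3651  0.058 ]
    [500 265] [ 0.5177 -0.3645  0.022 ] [ 0.5134 -0.3528  0.058 ]
    [513 257] [ 0.5363 -0.3945  0.022 ] [ 0.5315 -0.382   0.058 ]
    
[... 855 characters left out ...]
5  0.058 ]
    [259 209] [ 0.5453 -0.197   0.022 ] [ 0.5696 -0.1665  0.058 ]
    [247 215] [ 0.5785 -0.2049  0.022 ] [ 0.6012 -0.1741  0.058 ]
    [232 202] [ 0.5693 -0.268   0.022 ] [ 0.5925 -0.2344  0.058 ]
    [217 168] [ 0.502  -0.3999  0.022 ] [ 0.5282 -0.3603  0.058 ]
    [202 179] [ 0.5574 -0.3962  0.022 ] [ 0.5811 -0.3568  0.058 ]
    [180 176] [ 0.5857 -0.4519  0.022 ] [ 0.6081 -0.4099  0.058 ]
    [184 193] [ 0.6225 -0.3896  0.022 ] [ 0.6433 -0.3505  0.058 ]
    [210 234] [ 0.6771 -0.2268  0.022 ] [ 0.6954 -0.195   0.058 ]
    [273 209] [ 0.5239 -0.17    0.022 ] [ 0.5491 -0.1408  0.058 ]
scene hoodtop [ 562.  -226.9   73.1   51.    71.4]
scene handle [501.  272.1  37.6 118.6   9.1]
```

```bash
cat > plan.py <<'E'
from h import *
# python3 plan.py x y z roll pitch yaw [maxrows] : rows from present pose to target
def plan(p,e,n=None,quiet=False,start=None):
    s=r.get_state()
    p0,R0=(s["tcp_pos"],Ro.from_euler("xyz",s["eef_rot"],degrees=True)) if start is None else start
    p=np.array(p,float);R1=Ro.from_euler("xyz",e,degrees=True)
    w=(R0.inv()*R1).as_rotvec(degrees=True)
    need=max(np.abs(w).max()/8,np.linalg.norm(p-p0)/.04*1.0,0.01)
    n=n or int(np.ceil(need))
    print("t",round(s["time_s"],2),"pos",s["tcp_pos"].round(4),"rot",s["eef_rot"].round(2),"F",s["contact_force"].round(1),"w",round(s["gripper_width"],4),"n",n)
    Rs=R0*Ro.from_rotvec(w/n,degrees=True)
    for i in range(n):
        Ri=R0*Ro.from_rotvec(w*i/n,degrees=True)
        d=Ri.inv().apply((p-p0)/n)/.04
        print(d.round(3).tolist(),(w/n/8).round(3).tolist())
if __name__=="__main__":
    import sys
    a=[float(x) for x in sys.argv[1:]]
    plan(a[:3],a[3:6],int(a[6]) if len(a)>6 else None)
E
python3 plan.py .489 .268 .22 180 0 -81.3 11
```

```text
t 0.35 pos [0.2521 0.626  0.2433] rot [179.98  -0.   -21.94] F [-0.3  0.1 -0.1] w 0.0879 n 11
[0.803, 0.554, 0.053] [0.0, -0.0, 0.675]
[0.852, 0.476, 0.053] [0.0, -0.0, 0.675]
[0.893, 0.393, 0.053] [0.0, -0.0, 0.675]
[0.926, 0.308, 0.053] [0.0, -0.0, 0.675]
[0.951, 0.219, 0.053] [0.0, -0.0, 0.675]
[0.967, 0.129, 0.053] [0.0, -0.0, 0.675]
[0.975, 0.037, 0.053] [0.0, -0.0, 0.675]
[0.974, -0.055, 0.053] [0.0, -0.0, 0.675]
[0.965, -0.146, 0.053] [0.0, -0.0, 0.675]
[0.947, -0.236, 0.053] [0.0, -0.0, 0.675]
[0.92, -0.324, 0.053] [0.0, -0.0, 0.675]
```

Call:
apply_moves([
  [[0.8,0.55,0],[0,0,0.68],50],
  [[0.85,0.48,0],[0,0,0.68],50],
  [[0.89,0.39,0],[0,0,0.68],50],
  [[0.93,0.31,0],[0,0,0.68],50],
  [[0.95,0.22,0],[0,0,0.68],50],
], squeeze=40)

```text
time_s: 0.85
tcp_pos: [0.359, 0.4612, 0.2416]
eef_rot: [179.9, -0.1, -49.7]
contact_force: [0.5, 1.1, -0.1]
gripper_width: 0.0537
```

```bash
python3 plan.py .489 .268 .22 180 0 -81.3
```

```text
t 0.85 pos [0.359  0.4612 0.2416] rot [ 1.7994e+02 -5.0000e-02 -4.9710e+01] F [ 0.5  1.1 -0.1] w 0.0537 n 6
[0.964, 0.108, 0.091] [0.001, -0.001, 0.658]
[0.97, 0.019, 0.091] [0.001, -0.001, 0.658]
[0.968, -0.071, 0.091] [0.001, -0.001, 0.658]
[0.957, -0.159, 0.091] [0.001, -0.001, 0.658]
[0.939, -0.246, 0.09] [0.001, -0.001, 0.658]
[0.912, -0.331, 0.09] [0.001, -0.001, 0.658]
```

Tracks well.

Call:
apply_moves([
  [[0.96,0.1,0.09],[0,0,0.66],50],
  [[0.97,0.02,0.09],[0,0,0.66],50],
  [[0.97,-0.07,0.09],[0,0,0.66],50],
  [[0.96,-0.16,0.09],[0,0,0.66],50],
  [[0.94,-0.25,0.09],[0,0,0.66],50],
])

```text
time_s: 1.35
tcp_pos: [0.4698, 0.2927, 0.2251]
eef_rot: [-179.9, 0.1, -77.2]
contact_force: [0.1, 0.2, -0.8]
gripper_width: 0.0498
```

```bash
python3 plan.py .489 .268 .22 180 0 -81.3
```

```text
t 1.35 pos [0.4698 0.2927 0.2251] rot [-1.7986e+02  9.0000e-02 -7.7160e+01] F [ 0.1  0.2 -0.8] w 0.0498 n 1
[0.709, -0.331, 0.127] [-0.017, 0.011, 0.518]
```

Call:
apply_moves([
  [[0.71,-0.33,0.1],[0,0,0.52],50],
  [[0,0,0],[0,0,0],50],
])

```text
time_s: 1.55
tcp_pos: [0.4909, 0.2632, 0.2208]
eef_rot: [-179.9, 0.1, -81.9]
contact_force: [-0.6, 0.2, -0.6]
gripper_width: 0.0499
```

```bash
cat > wr.py <<'E'
from h import *
def wcap(save=None):
    s=r.get_state(); c=r.capture("wrist")
    T=np.eye(4);T[:3,:3]=Ro.from_euler("xyz",s["eef_rot"],degrees=True).as_matrix();T[:3,3]=s["tcp_pos"]
    c["T"]=T@c["mount"]; c["s"]=s
    if save: cv2.imwrite(f"pics/{save}.png",c["img"])
    return c
def wray(c,u,v):
    dx,dy=u-c["cx"],v-c["cy"];rr=np.hypot(dx,dy);th=rr/c["fx"]
    k=np.sin(th)/rr if rr>1e-9 else 1/c["fx"]
    d=np.array([dx*k,-dy*k,-np.cos(th)]); return c["T"][:3,3],c["T"][:3,:3]@d
def wz(c,u,v,z):
    o,d=wray(c,u,v);return o+d*((z-o[2])/d[2])
def wpx(c,p):
    q=np.linalg.inv(c["T"])@np.append(p,1); th=np.arctan2(np.hypot(q[0],q[1]),-q[2]);k=c["fx"]*th/np.hypot(q[0],q[1])
    return c["cx"]+q[0]*k,c["cy"]-q[1]*k
def wcloud(c):
    v,u=np.mgrid[0:480,0:640];dx,dy=u-c["cx"],v-c["cy"];rr=np.hypot(dx,dy)+1e-9;th=rr/c["fx"]
    z=c["z_map"];t=np.tan(th)/rr
    P=np.stack([dx*t*z,-dy*t*z,-z],-1); W=P@c["T"][:3,:3].T+c["T"][:3,3];W[z<=0]=np.nan;return W
E
python3 - <<'E'
from wr import *
c=wcap("w1");print(c["s"]["tcp_pos"].round(4),c["s"]["eef_rot"].round(2))
W=wcloud(c)
for v in range(40,300,40): print([ (u,v,W[v,u].round(3).tolist()) for u in (200,320,440)])
E
```

```text
[0.4909 0.2632 0.2208] [-1.7988e+02  7.0000e-02 -8.1890e+01]
[(200, 40, [0.632, 0.1, 0.0]), (320, 40, [0.513, 0.09, -0.001]), (440, 40, [0.395, 0.066, 0.001])]
[(200, 80, [0.625, 0.142, -0.001]), (320, 80, [0.507, 0.131, 0.0]), (440, 80, [0.389, 0.108, -0.001])]
[(200, 120, [0.615, 0.183, 0.014]), (320, 120, [0.501, 0.176, 0.093]), (440, 120, [0.384, 0.149, -0.001])]
[(200, 160, [0.6, 0.219, 0.046]), (320, 160, [0.497, 0.205, 0.094]), (440, 160, [0.378, 0.189, 0.002])]
[(200, 200, [0.607, 0.261, 0.014]), (320, 200, [0.494, 0.226, 0.143]), (440, 200, [0.37, 0.229, 0.001])]
[(200, 240, [0.595, 0.292, 0.044]), (320, 240, [0.49, 0.251, 0.143]), (440, 240, [0.36, 0.27, 0.0])]
[(200, 280, [0.523, 0.229, 0.28]), (320, 280, [0.486, 0.277, 0.142]), (440, 280, [0.466, 0.22, 0.282])]
```

View pics/w1.png

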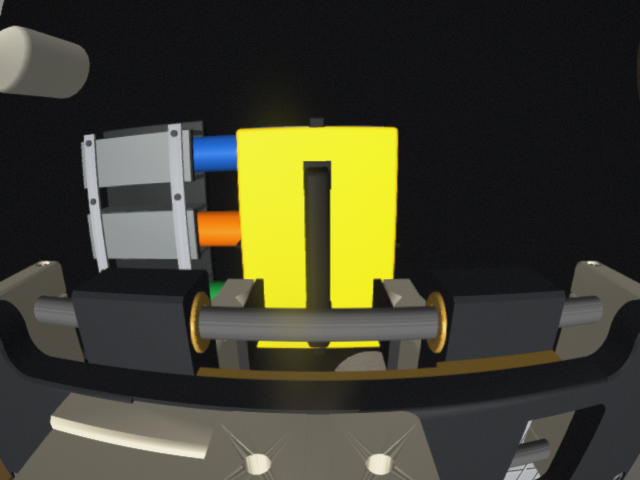

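Run:
```python
from wr import *
c=wcap();im=c["img"].astype(int)
B,G,R=im[...,0],im[...,1],im[...,2]
yel=(R>150)&(G>150)&(B<100)
L=[];H=[]
for v in range(140,270,10):
    cols=np.nonzero(yel[v])[0];a,b=cols.min(),cols.max()
    pa,pb=wz(c,a-.5,v,.092),wz(c,b+.5,v,.092)
    L.append((pa+pb)/2)
    gap=np.setdiff1d(np.arange(a,b),cols)
    if v>=180: H.append((wz(c,gap.min()-.5,v,.14)+wz(c,gap.max()+.5,v,.14))/2)
    if v in(150,250):print(v,a,b,np.linalg.norm(pa-pb))
for P in(L,H):
    P=np.array(P)[:,:2];k=np.polyfit(P[:,1],P[:,0],1);print("yaw",-np.degrees(np.arctan(k[0])),"x at y=.268",np.polyval(k,.268))
u=[cc for cc in(280,317,360)]
for cc in u:
    rows=np.nonzero(yel[:,cc])[0];print("lid edge",cc,rows.min(),wz(c,cc,rows.min()-.5,.092))
# cells: top centre line
for nm,m in(("blue",(B>150)&(R<100)),("or",(R>180)&(B<60)&(G<160))):
    for cc in (205,215,225,233):
        rows=np.nonzero(m[:260,cc])[0]
        if len(rows): print(nm,cc,rows.min(),rows.max(),((wz(c,cc,rows.min()-.5,.0305)+wz(c,cc,rows.max()+.5,.0305))/2).round(4),np.linalg.norm(wz(c,cc,rows.min()-.5,.0305)-wz(c,cc,rows.max()+.5,.0305)).round(4))
```

```text
150 237 396 0.11682710238041825
250 241 393 0.11751036070981796
yaw 6.316624386090526 x at y=.268 0.4919125181847261
yaw 8.490176553469427 x at y=.268 0.4892439421908494
lid edge 280 126 [0.52832687 0.18501608 0.092     ]
lid edge 317 126 [0.50198647 0.18149348 0.092     ]
lid edge 360 125 [0.47157697 0.17599081 0.092     ]
blue 205 137 166 [0.6008 0.2136 0.0305] 0.0276
blue 215 136 165 [0.5913 0.2118 0.0305] 0.0275
blue 225 136 165 [0.5819 0.2108 0.0305] 0.0274
blue 233 135 165 [0.5745 0.2096 0.0305] 0.0282
or 205 213 243 [0.5943 0.2853 0.0305] 0.0302
or 215 212 242 [0.5844 0.283  0.0305] 0.0299
or 225 212 242 [0.5747 0.2816 0.0305] 0.0298
or 233 212 242 [0.567  0.2805 0.0305] 0.0297
```

Call:
apply_moves([
  [[-0.06,0.02,0.8],[0,0,-0.05],50],
  [[-0.06,0,0.8],[0,0,0],50],
  [[0,0,0.6],[0,0,0],50],
  [[0,0,0.1],[0,0,0],50],
])

```text
time_s: 2.05
tcp_pos: [0.4889, 0.2751, 0.1299]
eef_rot: [-179.5, 0.4, -80.8]
contact_force: [0.2, -0.9, 0.1]
gripper_width: 0.0502
```

```bash
python3 plan.py .4882 .2695 .130 180 0 -81.5
```

```text
t 2.05 pos [0.4889 0.2751 0.1299] rot [-179.49    0.38  -80.83] F [ 0.2 -0.9  0.1] w 0.0502 n 1
[0.135, 0.038, -0.005] [-0.064, 0.048, 0.084]
```

Call:
apply_moves([
  [[0.13,0.03,0],[-0.06,0.05,0.08],50],
  [[0,0,0],[0,0,0],50],
])

```text
time_s: 2.25
tcp_pos: [0.4881, 0.271, 0.1307]
eef_rot: [180.0, -0.1, -81.3]
contact_force: [0.5, 0.6, 0.3]
gripper_width: 0.0501
```

```bash
python3 plan.py .4882 .2695 .130 180 0 -81.5
```

```text
t 2.25 pos [0.4881 0.271  0.1307] rot [ 1.7999e+02 -8.0000e-02 -8.1320e+01] F [0.5 0.6 0.3] w 0.0501 n 1
[0.037, 0.002, 0.017] [0.001, -0.01, 0.022]
```

Close gripper at this position.

Call:
apply_moves([
  [[0,0,0],[0,0,0],5],
  [[0,0,0],[0,0,0],5],
  [[0,0,0],[0,0,0],5],
  [[0,0,0],[0,0,0],5],
  [[0,0,0],[0,0,0],5],
], squeeze=60)

```text
time_s: 2.75
tcp_pos: [0.4897, 0.2728, 0.135]
eef_rot: [-179.7, 0.2, -81.3]
contact_force: [1.1, -0.9, -2.1]
gripper_width: 0.0156
```

```bash
python3 - <<'E'
from h import *
c=cap("top");W=cloud(c)
m=(W[...,2]>.03)&(W[...,2]<.2)&(W[...,0]>.6)&(np.abs(W[...,1]-.1)<.09)
P=W[m];print(P.min(0),P.max(0))
hi=P[(P[:,2]>.14)];print(np.median(hi,0),len(hi),np.percentile(P[:,0],[2,50,98]),np.percentile(P[:,1],[2,50,98]))
E
python3 plan.py .4897 .2728 .195 180 0 -81.5; python3 plan.py .655 .03 .195 180 0 -81.5
```

```text
[0.61847395 0.09936615 0.03007185] [0.82258264 0.18989644 0.17636678]
[0.79023189 0.13049103 0.16960242] 196 [0.76197298 0.78012666 0.81037442] [0.10094892 0.12798969 0.1590077 ]
t 2.8 pos [0.4898 0.2729 0.135 ] rot [-1.7966e+02  1.6000e-01 -8.1270e+01] F [ 1.2  0.5 -0.2] w 0.0157 n 2
[-0.001, -0.003, -0.75] [-0.021, 0.01, 0.015]
[-0.0, -0.001, -0.75] [-0.021, 0.01, 0.015]
t 2.8 pos [0.4898 0.2729 0.135 ] rot [-1.7966e+02  1.6000e-01 -8.1270e+01] F [ 1.2  0.5 -0.2] w 0.0157 n 8
[0.828, -0.396, -0.188] [-0.005, 0.002, 0.004]
[0.828, -0.396, -0.188] [-0.005, 0.002, 0.004]
[0.828, -0.397, -0.188] [-0.005, 0.002, 0.004]
[0.828, -0.397, -0.188] [-0.005, 0.002, 0.004]
[0.828, -0.397, -0.188] [-0.005, 0.002, 0.004]
[0.827, -0.397, -0.188] [-0.005, 0.002, 0.004]
[0.827, -0.398, -0.188] [-0.005, 0.002, 0.004]
[0.827, -0.398, -0.188] [-0.005, 0.002, 0.004]
```

Call:
apply_moves([
  [[0,0,-0.3],[0,0,0],5],
  [[0,0,-0.5],[-0.02,0.01,0.02],5],
  [[0,0,-0.5],[0,0,0],5],
  [[0,0,-0.4],[0,0,0],5],
])

```text
time_s: 3.2
tcp_pos: [0.4859, 0.2697, 0.2014]
eef_rot: [179.5, -0.3, -81.6]
contact_force: [0.6, 0.5, -6.2]
gripper_width: 0.0155
```

```bash
python3 - <<'E'
from h import *
s=cap("scene");big(s,(330,180,560,410),2.5,"lift1")
E
python3 plan.py .655 .03 .2 180 0 -81.5 9
```

```text
t 3.25 pos [0.487  0.2704 0.2042] rot [179.71  -0.19 -81.52] F [ 2.5  0.3 -2.2] w 0.0156 n 9
[0.729, -0.363, 0.012] [0.004, -0.003, -0.0]
[0.729, -0.363, 0.012] [0.004, -0.003, -0.0]
[0.729, -0.363, 0.012] [0.004, -0.003, -0.0]
[0.729, -0.363, 0.012] [0.004, -0.003, -0.0]
[0.729, -0.363, 0.012] [0.004, -0.003, -0.0]
[0.729, -0.363, 0.012] [0.004, -0.003, -0.0]
[0.729, -0.363, 0.012] [0.004, -0.003, -0.0]
[0.729, -0.363, 0.012] [0.004, -0.003, -0.0]
[0.729, -0.363, 0.012] [0.004, -0.003, -0.0]
```

View pics/lift1.png

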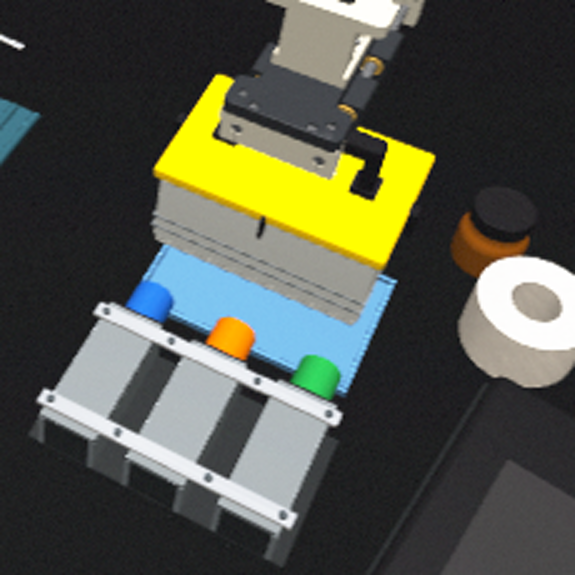

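Call:
apply_moves([
  [[0.5,0,-0.3],[0,0,0],5],
  [[0.9,0.1,-0.2],[0,0,0],5],
  [[0.9,0,0],[0,0,0],5],
  [[0.9,-0.2,0],[0,0,0],5],
  [[0.9,-0.4,0],[0,0,0],5],
])

```text
time_s: 3.75
tcp_pos: [0.5283, 0.1079, 0.225]
eef_rot: [179.5, -0.1, -81.2]
contact_force: [0.6, 1.3, -3.6]
gripper_width: 0.0156
```

```bash
python3 plan.py .655 .03 .2 180 0 -81.5 5
```

```text
t 3.75 pos [0.5283 0.1079 0.225 ] rot [ 1.7952e+02 -1.2000e-01 -8.1170e+01] F [ 0.6  1.3 -3.6] w 0.0156 n 5
[0.482, -0.567, 0.121] [0.012, -0.003, 0.008]
[0.481, -0.568, 0.122] [0.012, -0.003, 0.008]
[0.481, -0.568, 0.123] [0.012, -0.003, 0.008]
[0.48, -0.568, 0.123] [0.012, -0.003, 0.008]
[0.479, -0.569, 0.124] [0.012, -0.003, 0.008]
```

Call:
apply_moves([
  [[0.48,-0.57,0.12],[0.01,0,0],5],
  [[0.48,-0.57,0.12],[0.01,0,0],5],
  [[0.48,-0.57,0.12],[0.01,0,0],5],
  [[0.48,-0.57,0.12],[0,0,0],5],
  [[0.4,-0.4,0.12],[0,0,0],5],
])

```text
time_s: 4.25
tcp_pos: [0.6486, 0.0227, 0.1983]
eef_rot: [179.5, -0.1, -81.4]
contact_force: [0.5, 1.0, -6.3]
gripper_width: 0.0156
```

```bash
python3 plan.py .655 .03 .14 180 0 -81.5
```

```text
t 4.25 pos [0.6486 0.0227 0.1983] rot [ 1.7947e+02 -6.0000e-02 -8.1410e+01] F [ 0.5  1.  -6.3] w 0.0156 n 2
[-0.079, -0.1, 0.727] [0.033, -0.004, 0.006]
[-0.078, -0.096, 0.728] [0.033, -0.004, 0.006]
```

Call:
apply_moves([
  [[-0.08,-0.1,0.7],[0.03,0,0],5],
  [[-0.05,0,0.5],[0.03,0,0],5],
  [[0,0,0.2],[0,0,0],5],
])

```text
time_s: 4.55
tcp_pos: [0.6524, 0.0237, 0.1382]
eef_rot: [179.8, -0.1, -81.7]
contact_force: [-0.2, -0.0, -4.9]
gripper_width: 0.0155
```

Call:
apply_moves([
  [[0,0,0.1],[0.02,0,0],5],
  [[0,0,0.08],[0,0,0],5],
])

```text
time_s: 4.75
tcp_pos: [0.6515, 0.0227, 0.1331]
eef_rot: [179.8, -0.2, -81.7]
contact_force: [-15.4, 6.5, 34.6]
gripper_width: 0.0155
```

Call:
apply_moves([
  [[0,0,-0.03],[0,0,0],5],
  [[0,0,0],[0,0,0],50],
  [[0,0,0],[0,0,0],50],
  [[0,0,0],[0,0,0],50],
])

```text
time_s: 5.15
tcp_pos: [0.6539, 0.0232, 0.1404]
eef_rot: [-179.7, -0.2, -81.5]
contact_force: [-0.8, 0.1, 0.6]
gripper_width: 0.0342
```

Call:
apply_moves([
  [[0,0,-0.7],[0,0,0],46],
  [[0,0,-0.9],[0,0,0],46],
  [[0,0,-0.7],[0,0,0],46],
])

```text
time_s: 5.45
tcp_pos: [0.6516, 0.0229, 0.231]
eef_rot: [179.9, -0.3, -81.5]
contact_force: [1.1, -0.4, 0.5]
gripper_width: 0.0456
```

```bash
python3 - <<'E'
from wr import *
c=cap("top");big(c,(140,120,340,320),3.5,"t2")
s=cap("scene","s2")
w=wcap("w2")
E
python3 plan.py .555 .345 .2 180 0 8.5
```

```text
t 5.6 pos [0.6526 0.0233 0.2318] rot [-179.9    -0.22  -81.53] F [ 0.   0.2 -0.3] w 0.0464 n 12
[-0.693, 0.103, 0.064] [0.001, -0.003, -0.938]
[-0.701, 0.011, 0.064] [0.001, -0.003, -0.938]
[-0.696, -0.08, 0.064] [0.001, -0.003, -0.938]
[-0.68, -0.171, 0.064] [0.001, -0.003, -0.938]
[-0.651, -0.258, 0.065] [0.001, -0.003, -0.938]
[-0.612, -0.341, 0.065] [0.001, -0.003, -0.938]
[-0.562, -0.418, 0.065] [0.001, -0.003, -0.938]
[-0.503, -0.488, 0.065] [0.001, -0.003, -0.938]
[-0.435, -0.549, 0.066] [0.001, -0.003, -0.938]
[-0.36, -0.601, 0.066] [0.001, -0.003, -0.938]
[-0.278, -0.643, 0.066] [0.001, -0.003, -0.938]
[-0.192, -0.674, 0.066] [0.001, -0.003, -0.938]
```

View pics/t2.png

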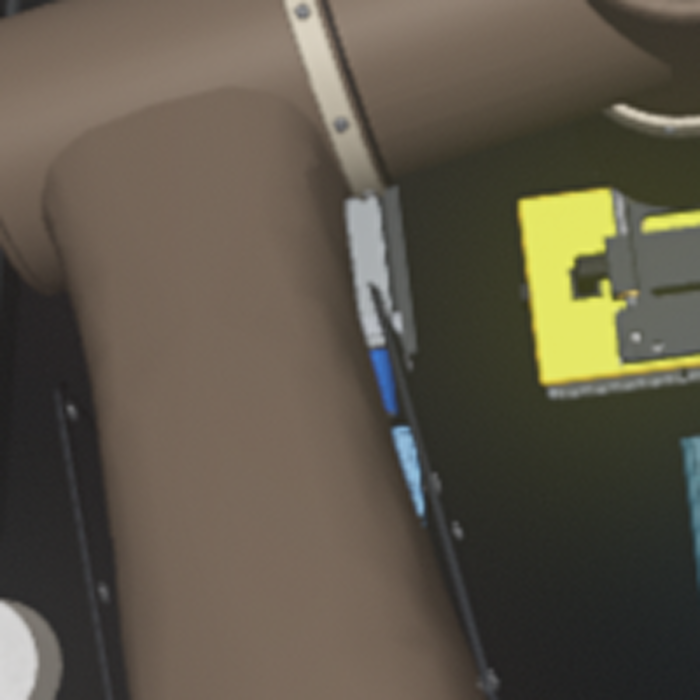

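View pics/s2.png

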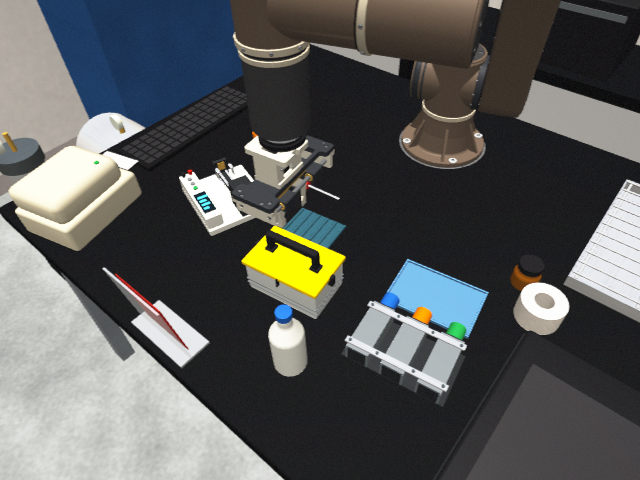

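View pics/w2.png

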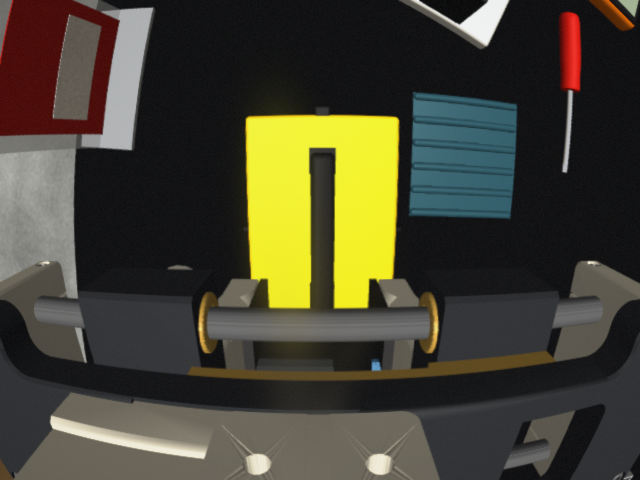

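Call:
apply_moves([
  [[-0.69,0.1,0.03],[0,0,-0.94],46],
  [[-0.7,0.01,0.03],[0,0,-0.94],46],
  [[-0.7,-0.08,0.03],[0,0,-0.94],46],
  [[-0.68,-0.17,0.03],[0,0,-0.94],46],
  [[-0.65,-0.26,0.03],[0,0,-0.94],46],
])

```text
time_s: 6.1
tcp_pos: [0.6095, 0.1573, 0.2213]
eef_rot: [179.7, -0.1, -43.0]
contact_force: [0.6, -0.3, 0.5]
gripper_width: 0.0463
```

```bash
python3 plan.py .53 .345 .21 180 0 8.5
```

```text
t 6.1 pos [0.6095 0.1573 0.2213] rot [ 1.7974e+02 -1.5000e-01 -4.2990e+01] F [ 0.6 -0.3  0.5] w 0.0463 n 7
[-0.665, -0.297, 0.037] [0.005, -0.0, -0.919]
[-0.621, -0.38, 0.038] [0.005, -0.0, -0.919]
[-0.568, -0.456, 0.038] [0.005, -0.0, -0.919]
[-0.505, -0.525, 0.038] [0.005, -0.0, -0.919]
[-0.433, -0.585, 0.039] [0.005, -0.0, -0.919]
[-0.355, -0.636, 0.039] [0.005, -0.0, -0.919]
[-0.271, -0.676, 0.04] [0.005, -0.0, -0.919]
```

Call:
apply_moves([
  [[-0.66,-0.3,0.03],[0,0,-0.92],46],
  [[-0.62,-0.38,0.03],[0,0,-0.92],46],
  [[-0.57,-0.46,0.03],[0,0,-0.92],46],
  [[-0.5,-0.52,0.03],[0,0,-0.92],46],
  [[-0.43,-0.58,0.03],[0,0,-0.92],46],
])

```text
time_s: 6.6
tcp_pos: [0.5476, 0.2946, 0.2091]
eef_rot: [179.5, 0.3, -4.6]
contact_force: [-0.1, 0.1, -0.0]
gripper_width: 0.0456
```

```bash
python3 plan.py .53 .345 .21 180 0 8.5
```

```text
t 6.6 pos [0.5476 0.2946 0.2091] rot [179.48   0.32  -4.64] F [-0.1  0.1 -0. ] w 0.0456 n 2
[-0.27, -0.61, -0.015] [0.03, 0.024, -0.821]
[-0.199, -0.637, -0.013] [0.03, 0.024, -0.821]
```

Call:
apply_moves([
  [[-0.27,-0.61,0],[0.03,0.02,-0.82],46],
  [[-0.2,-0.64,0],[0.03,0.02,-0.82],46],
  [[0,0,0],[0,0,0],46],
])

```text
time_s: 6.9
tcp_pos: [0.5265, 0.3491, 0.2054]
eef_rot: [179.9, 0.2, 9.5]
contact_force: [-0.2, 0.1, -0.5]
gripper_width: 0.0461
```

Run:
```python
from wr import *
w=wcap("w3");print(w["s"]["tcp_pos"],w["s"]["eef_rot"])
```

```text
[0.52653782 0.34912973 0.20539221] [179.90061945   0.23901055   9.4552398 ]
```

View pics/w3.png

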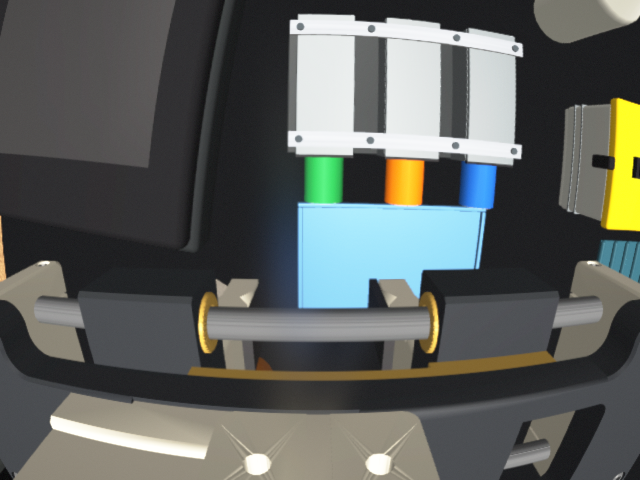

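Run:
```python
from wr import *
c=wcap();im=c["img"].astype(int);B,G,R=im[...,0],im[...,1],im[...,2]
hsv=cv2.cvtColor(c["img"],cv2.COLOR_BGR2HSV).astype(int);H,S,V=hsv[...,0],hsv[...,1],hsv[...,2]
for nm,lo,hi,u0,u1 in(("green",45,80,300,350),("or",5,20,380,430),("blue",106,125,455,500)):
    m=(H>lo)&(H<hi)&(S>120)&(V>70);L=[]
    for v in range(165,200,6):
        cols=np.nonzero(m[v,u0:u1])[0]+u0
        if len(cols)<5: continue
        a,b=wz(c,cols.min()-.5,v,.0305),wz(c,cols.max()+.5,v,.0305);L.append(np.r_[(a+b)/2,np.linalg.norm(a-b)])
    L=np.array(L);k=np.polyfit(L[:,0],L[:,1],1);print(nm,"yaw",np.degrees(np.arctan(k[0])),L[[0,-1]].round(4).tolist())
    uc=(u0+u1)//2; rows=np.nonzero(m[130:240,uc])[0]+130;print(rows.min(),rows.max(),wz(c,uc,rows.max()+.5,.0305),wz(c,uc,rows.max()+.5,.014),"mouth",wz(c,uc,rows.min(),.047))
# tray
m=(H>95)&(H<110)&(S>80)&(V>150)
for v in(220,240,260,280):
    cols=np.nonzero(m[v,280:500])[0]+280;a,b=wz(c,cols.min()-.5,v,.007),wz(c,cols.max()+.5,v,.007);print(v,cols.min(),cols.max(),a.round(4),b.round(4),np.linalg.norm(a-b).round(4))
for u in(310,350,380):
    rows=np.nonzero(m[190:260,u])[0]+190;print(u,rows.min(),wz(c,u,rows.min()-.5,.007).round(4))
```

```text
green yaw 7.03597338401201 [[0.5765, 0.3517, 0.0305, 0.033], [0.551, 0.3484, 0.0305, 0.0334]]
157 202 [0.54508471 0.34393089 0.0305    ] [0.5424963  0.34316077 0.014     ] mouth [0.58419065 0.35075962 0.047     ]
or yaw 8.775772713193993 [[0.5889, 0.283, 0.0305, 0.0347], [0.563, 0.2787, 0.0305, 0.0351]]
159 159 [0.5938403  0.28231273 0.0305    ] [0.59380229 0.27831938 0.014     ] mouth [0.59428142 0.28638332 0.047     ]
blue yaw 10.028124918368597 [[0.6032, 0.2144, 0.0305, 0.0356], [0.5762, 0.2096, 0.0305, 0.037]]
163 163 [0.60443253 0.21502144 0.0305    ] [0.6049486  0.20750809 0.014     ] mouth [0.60433597 0.22262719 0.047     ]
220 296 483 [0.5207 0.3673 0.007 ] [0.552  0.1837 0.007 ] 0.1862
240 296 481 [0.5016 0.3644 0.007 ] [0.5316 0.1803 0.007 ] 0.1866
260 296 478 [0.4819 0.3616 0.007 ] [0.5106 0.1776 0.007 ] 0.1862
280 297 420 [0.4617 0.3577 0.007 ] [0.4805 0.2353 0.007 ] 0.1238
310 205 [0.5373 0.3562 0.007 ]
350 203 [0.5452 0.32   0.007 ]
380 204 [0.549  0.2921 0.007 ]
```

```bash
python3 plan.py .567 .3505 .1 180 0 8.7
```

```text
t 7.0 pos [0.5271 0.347  0.2055] rot [179.86   0.27   9.11] F [-0.1 -0.5  0.5] w 0.0458 n 3
[0.337, 0.021, 0.878] [0.006, 0.011, 0.017]
[0.335, 0.021, 0.878] [0.006, 0.011, 0.017]
[0.334, 0.021, 0.879] [0.006, 0.011, 0.017]
```

Call:
apply_moves([
  [[0.34,0.02,0.8],[0.01,0.01,0.02],46],
  [[0.33,0.02,0.8],[0.01,0.01,0.02],46],
  [[0.3,0.02,0.8],[0,0.01,0.02],46],
  [[0,0,0],[0,0,0],46],
])

```text
time_s: 7.4
tcp_pos: [0.5683, 0.3477, 0.1074]
eef_rot: [-179.9, -0.1, 8.1]
contact_force: [-0.6, -1.0, 0.1]
gripper_width: 0.0461
```

```bash
python3 plan.py .567 .3505 .0295 180 0 8.7 3
```

```text
t 7.4 pos [0.5683 0.3477 0.1074] rot [-1.7991e+02 -9.0000e-02  8.1200e+00] F [-0.6 -1.   0.1] w 0.0461 n 3
[-0.008, -0.024, 0.649] [-0.004, -0.004, -0.024]
[-0.008, -0.024, 0.649] [-0.004, -0.004, -0.024]
[-0.008, -0.025, 0.649] [-0.004, -0.004, -0.024]
```

Call:
apply_moves([
  [[-0.01,-0.03,0.6],[0,0,-0.03],46],
  [[-0.01,-0.03,0.6],[0,0,-0.03],46],
  [[0,-0.02,0.5],[0,0,-0.02],46],
  [[0,0,0.1],[0,0,0],46],
])

```text
time_s: 7.8
tcp_pos: [0.5699, 0.3481, 0.0375]
eef_rot: [-179.9, -0.3, 8.3]
contact_force: [0.1, 0.2, 0.5]
gripper_width: 0.0462
```

```bash
python3 plan.py .567 .3505 .0295 180 0 8.7
```

```text
t 7.8 pos [0.5699 0.3481 0.0375] rot [-179.87   -0.27    8.32] F [0.1 0.2 0.5] w 0.0462 n 1
[-0.065, -0.069, 0.199] [-0.016, -0.034, -0.047]
```

Call:
apply_moves([
  [[-0.06,-0.06,0.15],[-0.02,-0.03,-0.05],46],
  [[0,0,0],[0,0,0],46],
])

```text
time_s: 8.0
tcp_pos: [0.5679, 0.3499, 0.0331]
eef_rot: [180.0, -0.1, 8.7]
contact_force: [-0.3, -0.4, 0.8]
gripper_width: 0.0459
```

```bash
python3 plan.py .567 .3505 .0295 180 0 8.7
python3 - <<'E'
from wr import *
w=wcap("w4")
E
```

```text
t 8.0 pos [0.5679 0.3499 0.0331] rot [ 1.7998e+02 -9.0000e-02  8.6600e+00] F [-0.3 -0.4  0.8] w 0.0459 n 1
[-0.019, -0.018, 0.09] [0.003, -0.011, -0.005]
```

View pics/w4.png

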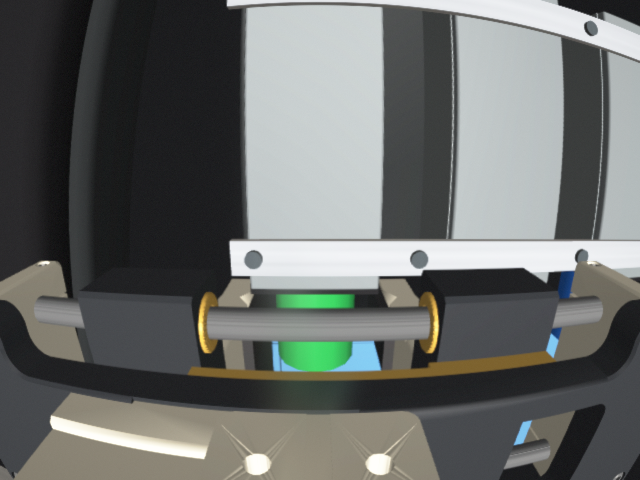

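Fingers straddle the green cell (cols 278–354, centred). Close.

Call:
apply_moves([
  [[0,0,0.06],[0,0,0],20],
  [[0,0,0.02],[0,0,0],20],
  [[0,0,0],[0,0,0],20],
  [[0,0,0],[0,0,0],20],
], squeeze=20)

```text
time_s: 8.45
tcp_pos: [0.5695, 0.3514, 0.0337]
eef_rot: [-179.8, -0.4, 8.7]
contact_force: [0.0, -0.5, -2.1]
gripper_width: 0.0325
```

Call:
apply_moves([
  [[-0.3,0,0],[0,0,0],20],
  [[-0.35,0,0],[0,0,0],20],
])

```text
time_s: 8.65
tcp_pos: [0.544, 0.3473, 0.0332]
eef_rot: [-179.8, -0.4, 8.6]
contact_force: [0.1, -0.0, -1.2]
gripper_width: 0.0324
```

Call:
apply_moves([
  [[0,0,0],[0,0,0],46],
  [[0,0,0],[0,0,0],46],
  [[0,0,0.05],[0,0.03,0],46],
])

```text
time_s: 8.95
tcp_pos: [0.5422, 0.3474, 0.032]
eef_rot: [-179.8, -0.7, 8.7]
contact_force: [0.0, 0.2, 1.1]
gripper_width: 0.0451
```

```bash
python3 plan.py .572 .352 .032 180 0 8.7;python3 - <<'E'
from wr import *
w=wcap("w5")
E
```

```text
t 8.95 pos [0.5422 0.3474 0.032 ] rot [-179.79   -0.67    8.66] F [0.  0.2 1.1] w 0.0451 n 1
[0.753, -0.001, 0.009] [-0.026, -0.083, -0.004]
```

View pics/w5.png

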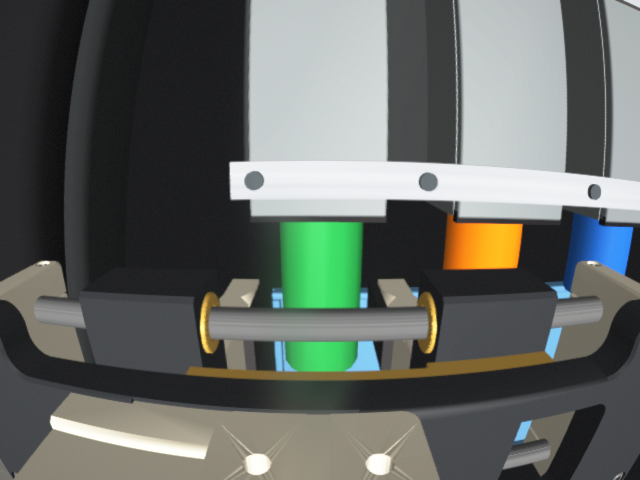

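Call:
apply_moves([
  [[0.38,0,0],[-0.03,-0.08,0],46],
  [[0.34,0,0],[0,0,0],46],
  [[0,0,0],[0,0,0],46],
])

```text
time_s: 9.3
tcp_pos: [0.572, 0.3518, 0.0315]
eef_rot: [179.9, -0.0, 8.7]
contact_force: [0.2, -0.7, 0.4]
gripper_width: 0.0459
```

```bash
python3 plan.py .5715 .3515 .031 180 0 8.7;python3 - <<'E'
from wr import *
w=wcap("w6")
E
```

```text
t 9.3 pos [0.572  0.3518 0.0315] rot [ 1.7994e+02 -3.0000e-02  8.6700e+00] F [ 0.2 -0.7  0.4] w 0.0459 n 1
[-0.013, 0.007, 0.012] [0.007, -0.004, -0.004]
```

View pics/w6.png

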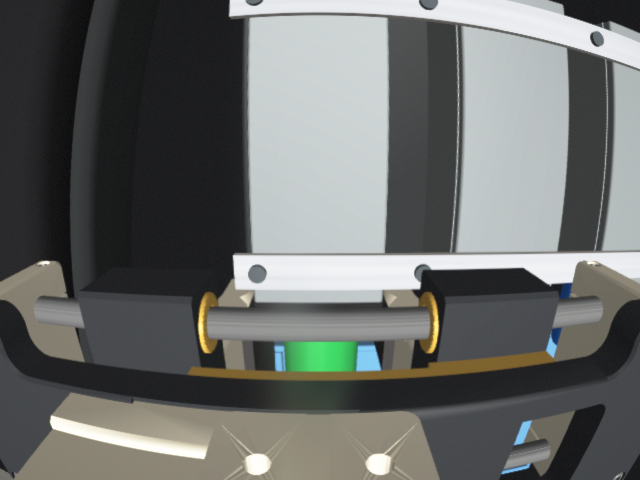

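Call:
apply_moves([
  [[0,0,0],[0,0,0],20],
  [[0,0,0],[0,0,0],20],
  [[0,0,0],[0,0,0],20],
  [[0,0,0],[0,0,0],20],
], squeeze=45)

```text
time_s: 9.75
tcp_pos: [0.5704, 0.3509, 0.0308]
eef_rot: [179.9, 0.0, 8.6]
contact_force: [0.5, -0.1, 0.1]
gripper_width: 0.0322
```

Call:
apply_moves([
  [[-0.3,0,-0.01],[0,0,0],20],
  [[-0.6,0,0],[0,0,0],20],
  [[-0.6,0,0],[0,0,0],20],
  [[-0.6,0,0],[0,0,0],20],
  [[-0.5,0,0],[0,0,0],20],
])

```text
time_s: 10.25
tcp_pos: [0.4617, 0.3326, 0.0292]
eef_rot: [179.8, 0.2, 8.4]
contact_force: [0.7, 0.1, -1.6]
gripper_width: 0.032
```

Run:
```python
from wr import *
w=wcap("w7");s=cap("scene");big(s,(330,180,560,410),2.5,"s7")
s=r.get_state();print(s["tcp_pos"],s["eef_rot"],s["contact_force"])
```

```text
[0.46053891 0.33200414 0.02936862] [179.77674276   0.28825963   8.49680069] [ 0.68689613 -0.3082909  -2.74121395]
```

View pics/w7.png

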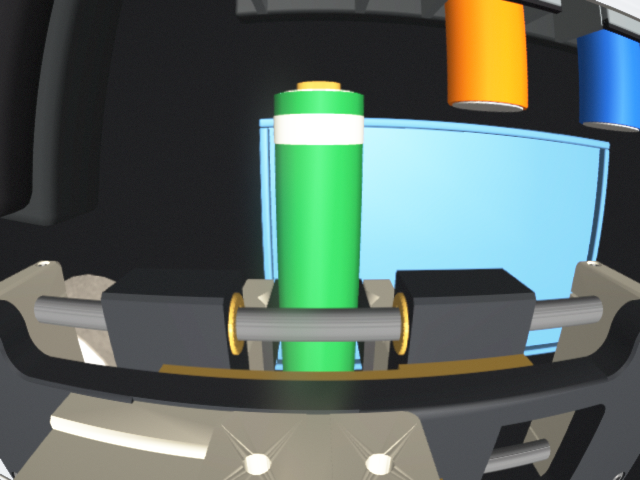

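View pics/s7.png

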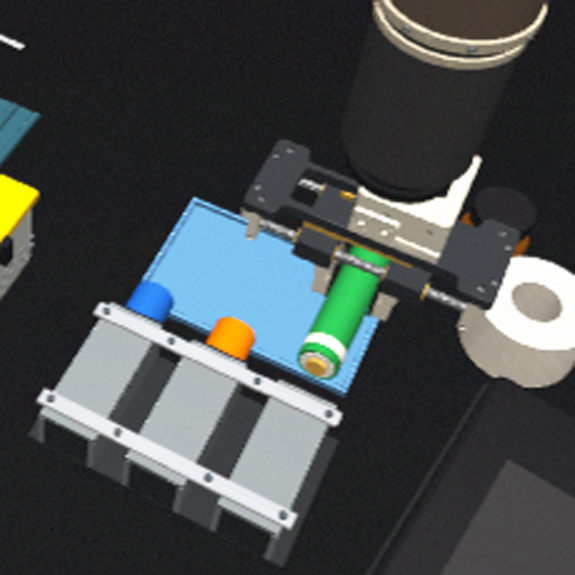

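```bash
python3 - <<'E'
from wr import *
c=wcap();W=wcloud(c)
s=c["s"];T=np.eye(4);T[:3,:3]=Ro.from_euler("xyz",s["eef_rot"],degrees=True).as_matrix();T[:3,3]=s["tcp_pos"];Ti=np.linalg.inv(T)
def loc(p): return (Ti@np.append(p,1))[:3].round(4)
ztop=s["tcp_pos"][2]+.002+.0165
print("button-end edge top", loc(wz(c,319,93,ztop)), "band", loc(wz(c,319,114,ztop)),loc(wz(c,319,144,ztop)))
for v in range(85,270,20): print(v,loc(W[v,319]),np.nanstd(W[v-2:v+3,317:322,2]).round(4))
print(loc(wz(c,297,86,ztop-.0165)),loc(wz(c,341,86,ztop-.0165)))
# body end cols
print(loc(wz(c,274,100,ztop-.0165)),loc(wz(c,364,100,ztop-.0165)))
E
python3 plan.py .461 .332 .2 180 0 8.5
```

```text
button-end edge top [ 0.085   0.0009 -0.0189] band [ 0.078   0.0009 -0.0189] [ 0.0681  0.0009 -0.0188]
85 [ 0.089   0.0009 -0.0108] 0.0006
105 [ 0.081   0.0009 -0.0189] 0.0006
125 [ 0.0744  0.0009 -0.0188] 0.0005
145 [ 0.0678  0.0009 -0.0178] 0.0005
165 [ 0.0612  0.0009 -0.0188] 0.0008
185 [ 0.0543  0.0009 -0.0164] 0.0005
205 [ 0.0476  0.0009 -0.0169] 0.0006
225 [ 0.0404  0.001  -0.0158] 0.0006
245 [ 0.0332  0.001  -0.0157] 0.0007
265 [ 0.0259  0.001  -0.0159] 0.0006
[ 0.09   -0.0071 -0.0025] [ 0.09    0.009  -0.0024]
[ 0.0849 -0.0156 -0.0025] [ 0.0849  0.0175 -0.0024]
t 10.4 pos [0.4622 0.333  0.0297] rot [179.82   0.2    8.53] F [ 0.6  0.2 -2.1] w 0.0319 n 5
[-0.009, 0.007, -0.851] [0.004, 0.005, 0.001]
[-0.009, 0.006, -0.851] [0.004, 0.005, 0.001]
[-0.008, 0.006, -0.851] [0.004, 0.005, 0.001]
[-0.008, 0.005, -0.851] [0.004, 0.005, 0.001]
[-0.007, 0.005, -0.851] [0.004, 0.005, 0.001]
```

Call:
apply_moves([
  [[0,0,-0.8],[0,0,0],20],
  [[0,0,-0.95],[0,0,0],20],
  [[0,0,-0.95],[0,0,0],20],
  [[0,0,-0.95],[0,0,0],20],
  [[0,0,-0.9],[0,0,0],20],
])

```text
time_s: 10.9
tcp_pos: [0.4603, 0.331, 0.2117]
eef_rot: [179.3, 0.8, 8.5]
contact_force: [0.3, 0.9, -1.6]
gripper_width: 0.0323
```

```bash
python3 plan.py .60 -.08 .25 180 0 -108.3 15
```

```text
t 10.9 pos [0.4603 0.331  0.2117] rot [179.33   0.77   8.49] F [ 0.3  0.9 -1.6] w 0.0323 n 15
[0.128, 0.713, -0.057] [0.01, -0.002, 0.973]
[0.224, 0.689, -0.058] [0.01, -0.002, 0.973]
[0.315, 0.652, -0.059] [0.01, -0.002, 0.973]
[0.4, 0.603, -0.06] [0.01, -0.002, 0.973]
[0.478, 0.543, -0.061] [0.01, -0.002, 0.973]
[0.547, 0.473, -0.062] [0.01, -0.002, 0.973]
[0.606, 0.395, -0.063] [0.01, -0.002, 0.973]
[0.654, 0.309, -0.063] [0.01, -0.002, 0.973]
[0.69, 0.217, -0.064] [0.01, -0.002, 0.973]
[0.713, 0.122, -0.064] [0.01, -0.002, 0.973]
[0.723, 0.024, -0.065] [0.01, -0.002, 0.973]
[0.72, -0.074, -0.065] [0.01, -0.002, 0.973]
[0.703, -0.171, -0.065] [0.01, -0.002, 0.973]
[0.673, -0.265, -0.065] [0.01, -0.002, 0.973]
[0.631, -0.354, -0.064] [0.01, -0.002, 0.973]
```

Call:
apply_moves([
  [[0.13,0.71,-0.06],[0.01,0,0.97],20],
  [[0.22,0.69,-0.06],[0.01,0,0.97],20],
  [[0.32,0.65,-0.06],[0.01,0,0.97],20],
  [[0.4,0.6,-0.06],[0.01,0,0.97],20],
  [[0.48,0.54,-0.06],[0.01,0,0.97],20],
])

```text
time_s: 11.4
tcp_pos: [0.5099, 0.1951, 0.2319]
eef_rot: [-179.8, 0.2, -31.4]
contact_force: [0.9, -0.1, -2.3]
gripper_width: 0.032
```

Call:
apply_moves([
  [[0.55,0.47,-0.06],[0.01,0,0.97],20],
  [[0.6,0.4,-0.06],[0.01,0,0.97],20],
  [[0.65,0.31,-0.06],[0.01,0,0.97],20],
  [[0.69,0.22,-0.06],[0.01,0,0.97],20],
  [[0.71,0.12,-0.06],[0.01,0,0.97],20],
])

```text
time_s: 11.9
tcp_pos: [0.5535, 0.0506, 0.2434]
eef_rot: [-179.6, 0.4, -71.9]
contact_force: [0.2, -0.6, -2.6]
gripper_width: 0.032
```

```bash
python3 plan.py .60 -.08 .25 180 0 -108.3
```

```text
t 11.9 pos [0.5535 0.0506 0.2434] rot [-179.57    0.44  -71.89] F [ 0.2 -0.6 -2.6] w 0.032 n 5
[0.693, -0.018, -0.038] [-0.007, 0.014, 0.91]
[0.685, -0.106, -0.037] [-0.007, 0.014, 0.91]
[0.666, -0.192, -0.036] [-0.007, 0.014, 0.91]
[0.636, -0.275, -0.035] [-0.007, 0.014, 0.91]
[0.596, -0.353, -0.034] [-0.007, 0.014, 0.91]
```

Call:
apply_moves([
  [[0.69,-0.02,-0.04],[0,0.01,0.91],20],
  [[0.68,-0.1,-0.04],[0,0.01,0.91],20],
  [[0.66,-0.19,-0.04],[0,0.01,0.91],20],
  [[0.64,-0.27,-0.04],[0,0.01,0.91],20],
  [[0.6,-0.35,-0.03],[0,0.01,0.91],20],
])

```text
time_s: 12.4
tcp_pos: [0.5989, -0.087, 0.2503]
eef_rot: [-179.8, 0.3, -110.0]
contact_force: [0.1, -0.6, -2.5]
gripper_width: 0.0318
```

Call:
apply_moves([
  [[0,0,0],[0,0,0],20],
  [[0,0,0],[0,0,0],20],
])

```text
time_s: 12.6
tcp_pos: [0.5994, -0.0905, 0.2493]
eef_rot: [-179.9, 0.3, -110.4]
contact_force: [-0.2, 1.1, -2.1]
gripper_width: 0.0316
```

Run:
```python
from wr import *
c=wcap("w8");np.savez("w8.npz",img=c["img"],z=c["z_map"],T=c["T"])
print(c["s"]["tcp_pos"],c["s"]["eef_rot"])
```

```text
[ 0.5993564  -0.09045595  0.24933435] [-179.8827888     0.26085401 -110.44785231]
```

View pics/w8.png

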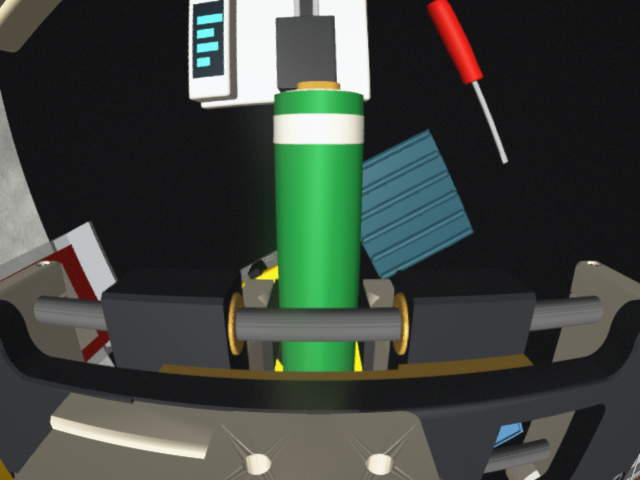

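Call:
apply_moves([
  [[0.9,0.6,0],[0,0,0],20],
  [[0.9,0.7,0],[0,0,-0.2],20],
  [[0,0,0],[0,0,0],20],
])

```text
time_s: 12.95
tcp_pos: [0.5233, -0.1384, 0.2474]
eef_rot: [-180.0, 0.2, -108.3]
contact_force: [0.9, 0.3, -1.0]
gripper_width: 0.032
```

Run:
```python
from wr import *
c=wcap("w9");np.savez("w9.npz",img=c["img"],z=c["z_map"],T=c["T"])
print(c["s"]["tcp_pos"],c["s"]["eef_rot"])
t=cap("top");s=cap("scene");big(t,(380,160,580,320),4,"t9");big(s,(150,120,330,260),4,"s9")
```

```text
[ 0.52330915 -0.13836155  0.24739444] [-179.98588929    0.23476508 -108.33367409]
```

View pics/w9.png

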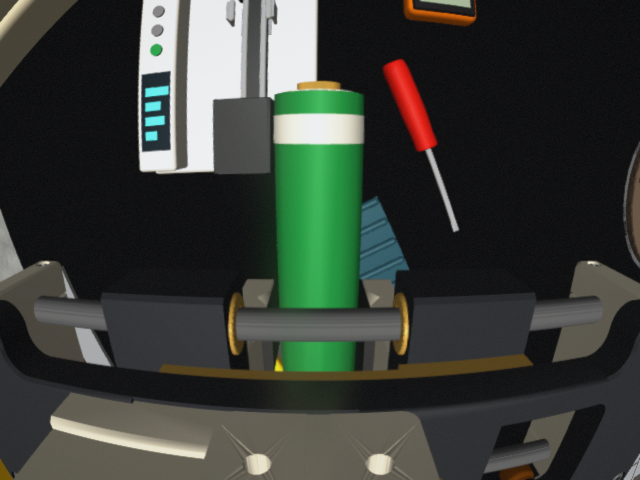

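Call:
apply_moves([
  [[0.8,0.4,0],[0,0,0],20],
  [[0.6,0,0],[0,0,0],20],
  [[0,0,0],[0,0,0],20],
])

```text
time_s: 13.4
tcp_pos: [0.4969, -0.1833, 0.2474]
eef_rot: [-179.8, 0.3, -108.0]
contact_force: [0.3, 0.2, -2.1]
gripper_width: 0.0318
```

Run:
```python
from wr import *
c=wcap("w10");np.savez("w10.npz",img=c["img"],z=c["z_map"],T=c["T"])
print(c["s"]["tcp_pos"],c["s"]["eef_rot"])
cv2.imwrite("pics/w10b.png",cv2.resize(c["img"][0:250,60:400],None,fx=2.3,fy=2.3,interpolation=cv2.INTER_CUBIC))
```

```text
[ 0.49690604 -0.18332551  0.24742969] [-179.78488038    0.28146422 -107.95642504]
```

View pics/w10b.png

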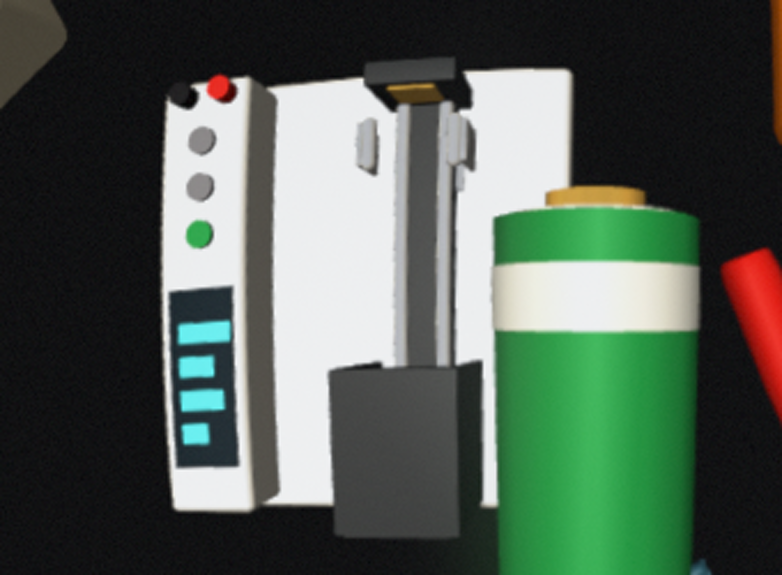

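Run:
```python
from wr import *
d=np.load("w10.npz");c=dict(T=d["T"],cx=317.9911642344096,cy=241.69318894380473,fx=371.64829954431775,img=d["img"],z_map=d["z"])
W=wcloud(c)
def P(a,b,z): return wz(c,60+a/2.3,b/2.3,z)
def show(n,p): print(n,p.round(4))
ml,mr=P(331,368,.09),P(458,368,.09);bl,br=P(334,536,.09),P(458,538,.09)
for n,p in zip("ml mr bl br".split(),(ml,mr,bl,br)): show(n,p)
print("mouth w",np.linalg.norm(ml-mr),"len",np.linalg.norm((ml+mr)/2-(bl+br)/2))
mm=(ml+mr)/2;bb=(bl+br)/2;v=bb-mm;print("hood yaw",np.degrees(np.arctan2(v[1],v[0]))-90, "from mouth edge",np.degrees(np.arctan2(*( (ml-mr)[[1,0]]))))
kb=(P(366,85,.069)+P(456,81,.069))/2;print("block w",np.linalg.norm(P(366,85,.069)-P(456,81,.069)));show("block",kb)
v=mm-kb;print("mouth-block dist(110)",np.linalg.norm(v[:2]),"yaw",np.degrees(np.arctan2(v[1],v[0]))-90)
# clips
cl=(P(357,120,.063)+P(377,172,.063))/2;cr=(P(448,112,.063)+P(466,165,.063))/2;show("clipmid",(cl+cr)/2);print(np.linalg.norm(cl-cr))
for z in(.036,.04):
  r1=(P(397,360,z)+P(452,360,z))/2;r2=(P(400,115,z)+P(451,115,z))/2;v=r1-r2;show("rails",r1);show("rails",r2);print(np.degrees(np.arctan2(v[1],v[0]))-90)
for n,a,b,z in(("deck TR",571,70,.022),("panel TL",168,82,.058),("panel BL",173,510,.058),("panel BRtop",252,511,.058),("panelTRtop",249,80,.058)): show(n,P(a,b,z))
for a,b in((395,450),(420,75),(425,250),(330,300),(405,250),(445,250),(545,150)): print(a,b,W[int(b/2.3),int(60+a/2.3)].round(4))
```

```text
ml [ 0.5673 -0.2686  0.09  ]
mr [ 0.5236 -0.2528  0.09  ]
bl [ 0.5887 -0.2104  0.09  ]
br [ 0.5442 -0.195   0.09  ]
mouth w 0.046536981106798526 len 0.06166147200044036
hood yaw -19.90891065104418 from mouth edge -19.877172378856134
block w 0.03488843562837645
block [ 0.5099 -0.3645  0.069 ]
mouth-block dist(110) 0.10974424105018137 yaw -18.878204990364637
clipmid [ 0.5174 -0.3432  0.063 ]
0.035301776770705603
rails [ 0.5449 -0.2611  0.036 ]
rails [ 0.512 -0.36   0.036]
-18.369649810400745
rails [ 0.5441 -0.261   0.04  ]
rails [ 0.5116 -0.3588  0.04  ]
-18.369649810400645
deck TR [ 0.4485 -0.3625  0.022 ]
panel TL [ 0.6082 -0.4153  0.058 ]
panel BL [ 0.6681 -0.2404  0.058 ]
panel BRtop [ 0.6319 -0.2276  0.058 ]
panelTRtop [ 0.5735 -0.3983  0.058 ]
395 450 [ 0.5554 -0.2335  0.09  ]
420 75 [ 0.506  -0.367   0.0688]
425 250 [ 0.531  -0.3061  0.0317]
330 300 [ 0.5792 -0.3018  0.0226]
405 250 [ 0.5376 -0.3082  0.0362]
445 250 [ 0.5219 -0.3021  0.0381]
545 150 [ 0.4709 -0.3317  0.0217]
```

```bash
cat > cellfit.py <<'E'
from wr import *
def cellfit(c):
    W=wcloud(c);s=c["s"] if "s" in c else None
    Ti=np.linalg.inv(c["T"]@np.linalg.inv(c["mount"]))
    hsv=cv2.cvtColor(c["img"],cv2.COLOR_BGR2HSV).astype(int)
    L=[]
    for v in range(100,268):
        g=np.nonzero((hsv[v,250:390,0]>45)&(hsv[v,250:390,0]<85)&(hsv[v,250:390,1]>100))[0]+250
        if len(g)<40: continue
        u=int(round((g.min()+g.max())/2)); P=np.nanmedian(W[v,u-4:u+5].reshape(-1,3),0)
        q=Ti@np.append(P,1); L.append(q[:3])
    L=np.array(L)
    k=np.polyfit(L[:,0],L[:,2],1);ky=np.polyfit(L[:,0],L[:,1],1)
    print("pitch deg (button up +)",-np.degrees(np.arctan(k[0])),"ztop@0",k[1],"axis@0",k[1]+.0165,"yaw",np.degrees(np.arctan(ky[0])),"y@0",ky[1],"resid",(L[:,2]-np.polyval(k,L[:,0])).std(),L[:,0].min(),L[:,0].max())
if __name__=="__main__": cellfit(wcap())
E
python3 cellfit.py
cat > ins.py <<'E'
from plan import *
YAW=-18.9; BAY=np.array([.5346,-.2948])
yt=np.array([np.sin(np.radians(-YAW)),np.cos(np.radians(YAW)),0]);xt=np.array([yt[1],-yt[0],0])
def tcp(yF,zF,th,delta,Ft,x=0.0):
    """yF,zF mm flat centre in bay frame; th cell tilt (flat low), delta in-hand pitch; Ft flat centre in tool coords (mm)"""
    R0=Ro.from_euler("xyz",[180,0,-90+YAW],degrees=True)
    R=R0*Ro.from_euler("y",th-delta,degrees=True)
    F=np.r_[BAY,0]+yt*yF/1e3+xt*x/1e3+np.array([0,0,zF/1e3])
    return F-R.apply(np.array(Ft)/1e3),R.as_euler("xyz",degrees=True)
def inv(delta,Ft):
    s=r.get_state();R=Ro.from_euler("xyz",s["eef_rot"],degrees=True)
    F=s["tcp_pos"]+R.apply(np.array(Ft)/1e3)-np.r_[BAY,0]
    d=R.apply([-np.cos(np.radians(delta)),0,np.sin(np.radians(delta))])
    print("flat in bay: x %.1f y %.1f z %.1f"%(F@xt*1e3,F@yt*1e3,F[2]*1e3),"tilt %.1f yawerr %.1f"%(-np.degrees(np.arcsin(d[2])),np.degrees(np.arctan2(d@xt,d@yt))),"F",s["contact_force"].round(1),"along y",round(s["contact_force"]@yt,1),"t",round(s["time_s"],2))
E
```

```text
pitch deg (button up +) 2.338188581952253 ztop@0 -0.014827006658178708 axis@0 0.0016729933418212928 yaw 1.0521879614620628 y@0 0.0002965168624139857 resid 0.00025438346392542147 0.02756116824307503 0.08523779382090141
```

```bash
cat >> ins.py <<'E'
D=2.3; FT=[-55,0,3.9]
if __name__=="__main__":
    import sys
    a=[float(x) for x in sys.argv[1:]]
    inv(D,FT); p,e=tcp(a[0],a[1],a[2],D,FT); print("target",p.round(4),e.round(2)); plan(p,e,int(a[3]) if len(a)>3 else None)
E
python3 ins.py 5 113 16
```

```text
flat in bay: x -72.5 y 149.5 z 243.7 tilt 2.0 yawerr -0.9 F [ 0.2 -0.7 -2.2] along y -0.6 t 13.5
target [ 0.5192 -0.3397  0.1298] [ 180.   -13.7 -108.9]
t 13.5 pos [ 0.4974 -0.1822  0.2473] rot [-179.79    0.3  -107.96] F [ 0.2 -0.7 -2.2] w 0.032 n 5
[0.719, -0.344, 0.585] [-0.008, 0.35, 0.023]
[0.688, -0.347, 0.619] [-0.008, 0.35, 0.023]
[0.656, -0.35, 0.652] [-0.008, 0.35, 0.023]
[0.622, -0.353, 0.682] [-0.008, 0.35, 0.023]
[0.587, -0.356, 0.712] [-0.008, 0.35, 0.023]
```

Call:
apply_moves([
  [[0.72,-0.35,0.55],[-0.01,0.35,0.02],20],
  [[0.69,-0.35,0.6],[-0.01,0.35,0.02],20],
  [[0.66,-0.35,0.63],[0,0.35,0.02],20],
  [[0.62,-0.35,0.66],[0,0.35,0.02],20],
  [[0.59,-0.35,0.6],[0,0.35,0.02],20],
])

```text
time_s: 14.0
tcp_pos: [0.5309, -0.3374, 0.1399]
eef_rot: [-179.1, -13.9, -108.4]
contact_force: [0.0, -0.3, -0.9]
gripper_width: 0.0322
```

```bash
python3 ins.py 10 73 16
```

```text
flat in bay: x 9.8 y 11.0 z 122.9 tilt 16.2 yawerr -0.5 F [ 0.  -0.3 -0.9] along y -0.3 t 14.0
target [ 0.5208 -0.335   0.0898] [ 180.   -13.7 -108.9]
t 14.0 pos [ 0.5309 -0.3374  0.1399] rot [-179.11  -13.87 -108.36] F [ 0.  -0.3 -0.9] w 0.0322 n 2
[-0.139, 0.138, 0.609] [-0.064, -0.01, 0.033]
[-0.138, 0.133, 0.61] [-0.064, -0.01, 0.033]
```

Call:
apply_moves([
  [[-0.1,0.2,0.3],[-0.06,-0.01,0.03],20],
  [[0,0.05,0.2],[-0.03,0,0.03],20],
  [[0,0,0],[0,0,0],20],
])

```text
time_s: 14.3
tcp_pos: [0.5219, -0.3342, 0.1133]
eef_rot: [179.8, -13.9, -108.7]
contact_force: [0.2, 0.6, -1.3]
gripper_width: 0.0322
```

```bash
python3 ins.py 10 73 16
python3 - <<'E'
from wr import *
c=wcap("w11");s=cap("scene");big(s,(150,120,330,260),4,"s11");s=cap("top");big(s,(380,160,580,320),4,"t11")
E
```

```text
flat in bay: x 0.6 y 11.1 z 96.3 tilt 16.2 yawerr -0.2 F [ 0.2  0.6 -1.3] along y 0.7 t 14.3
target [ 0.5208 -0.335   0.0898] [ 180.   -13.7 -108.9]
t 14.3 pos [ 0.5219 -0.3342  0.1133] rot [ 179.85  -13.9  -108.69] F [ 0.2  0.6 -1.3] w 0.0322 n 1
[-0.113, 0.018, 0.577] [0.013, -0.025, 0.025]
```

View pics/w11.png

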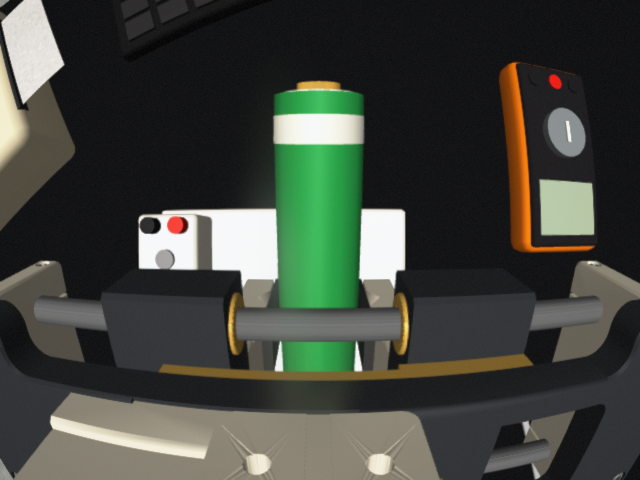

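View pics/s11.png

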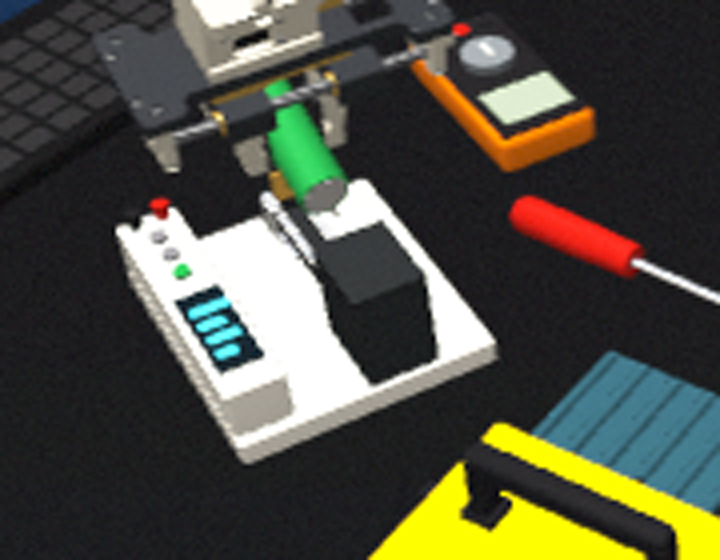

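Call:
apply_moves([
  [[-0.06,0.01,0.3],[0,0,0.02],20],
  [[-0.04,0,0.22],[0,0,0],20],
])

```text
time_s: 14.65
tcp_pos: [0.5251, -0.3351, 0.0967]
eef_rot: [-179.5, -13.8, -108.9]
contact_force: [0.2, -1.1, -1.8]
gripper_width: 0.0321
```

```bash
python3 ins.py 40 63.2 16
python3 - <<'E'
from wr import *
s=cap("scene");big(s,(190,150,290,230),8,"s12")
E
```

```text
flat in bay: x 4.1 y 11.3 z 79.8 tilt 16.1 yawerr 0.0 F [ 0.2 -1.1 -1.8] along y -0.9 t 14.65
target [ 0.5305 -0.3066  0.08  ] [ 180.   -13.7 -108.9]
t 14.65 pos [ 0.5251 -0.3351  0.0967] rot [-179.47  -13.8  -108.91] F [ 0.2 -1.1 -1.8] w 0.0321 n 1
[-0.796, 0.103, 0.233] [-0.066, -0.013, -0.001]
```

View pics/s12.png

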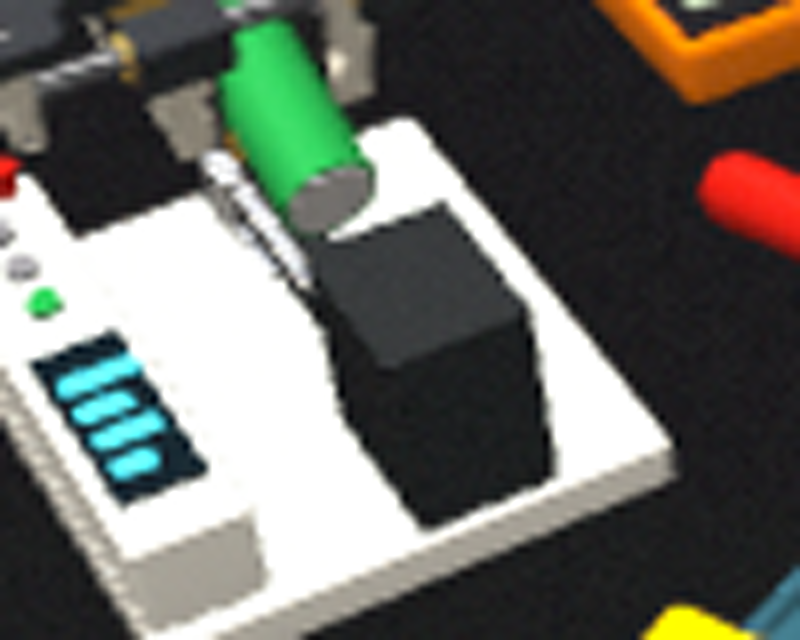

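Run:
```python
from ins import *
s=cap("scene")
st=r.get_state();R=Ro.from_euler("xyz",st["eef_rot"],degrees=True);F=st["tcp_pos"]+R.apply(np.array(FT)/1e3)
print("pred F px",px(s,F),"seen 231.5 175.25")
for x,n,o in((24,"left",(229.75,181.3)),(-24,"right",(245.4,175.6))):
    P=np.r_[BAY,0]+yt*.036+xt*x/1e3+[0,0,.09];print(n,px(s,P),"seen",o)
    P=np.r_[BAY,0]+yt*.098+xt*x/1e3+[0,0,.09];print("back",px(s,P))
inv(D,FT)
```

```text
pred F px (np.float64(231.82503976072888), np.float64(175.78174632441892)) seen 231.5 175.25
left (np.float64(227.31692844400195), np.float64(180.85143023425127)) seen (229.75, 181.3)
back (np.float64(238.07376434575855), np.float64(195.47438920583926))
right (np.float64(245.59975361244648), np.float64(173.88563569965902)) seen (245.4, 175.6)
back (np.float64(256.7947676852543), np.float64(188.06280249449145))
flat in bay: x 3.2 y 10.9 z 78.8 tilt 16.1 yawerr -0.0 F [ 0.   0.1 -2.2] along y 0.1 t 14.75
```

```bash
python3 ins.py 22 68.5 16
```

```text
flat in bay: x 3.2 y 10.9 z 78.8 tilt 16.1 yawerr -0.0 F [ 0.   0.1 -2.2] along y 0.1 t 14.75
target [ 0.5247 -0.3237  0.0853] [ 180.   -13.7 -108.9]
t 14.75 pos [ 0.5241 -0.3352  0.0958] rot [-179.63  -13.84 -108.88] F [ 0.   0.1 -2.2] w 0.032 n 1
[-0.332, 0.08, 0.187] [-0.047, -0.018, 0.003]
```

Call:
apply_moves([
  [[-0.25,0.08,0.18],[-0.05,-0.02,0],20],
  [[0,0,0],[0,0,0],20],
])

```text
time_s: 14.95
tcp_pos: [0.5235, -0.3261, 0.0857]
eef_rot: [179.9, -13.7, -108.9]
contact_force: [-0.7, 0.5, -3.0]
gripper_width: 0.0323
```

```bash
python3 ins.py 45 61.8 16
```

```text
flat in bay: x -0.4 y 19.3 z 68.9 tilt 16.0 yawerr 0.0 F [-0.7  0.5 -3. ] along y 0.3 t 14.95
target [ 0.5322 -0.3019  0.0786] [ 180.   -13.7 -108.9]
t 14.95 pos [ 0.5235 -0.3261  0.0857] rot [ 179.95  -13.66 -108.91] F [-0.7  0.5 -3. ] w 0.0323 n 1
[-0.667, -0.009, 0.019] [0.007, 0.004, -0.001]
```

Call:
apply_moves([
  [[-0.3,0,0.01],[0,0,0],20],
  [[-0.3,0,0.01],[0,0,0],20],
])

```text
time_s: 15.15
tcp_pos: [0.5312, -0.3038, 0.0791]
eef_rot: [180.0, -13.7, -109.0]
contact_force: [-0.1, -0.4, -2.9]
gripper_width: 0.0321
```

```bash
python3 ins.py 60 57.5 16
```

```text
flat in bay: x -0.2 y 42.9 z 62.3 tilt 16.0 yawerr 0.1 F [-0.1 -0.4 -2.9] along y -0.4 t 15.15
target [ 0.537  -0.2877  0.0743] [ 180.   -13.7 -108.9]
t 15.15 pos [ 0.5312 -0.3038  0.0791] rot [ 179.97  -13.67 -108.99] F [-0.1 -0.4 -2.9] w 0.0321 n 1
[-0.443, -0.007, 0.016] [0.007, 0.004, -0.011]
```

In the mouth, no contact force. Continue.

Call:
apply_moves([
  [[-0.25,0,0.01],[0,0,0],20],
  [[-0.2,0,0.01],[0,0,0],20],
], squeeze=60)

```text
time_s: 15.35
tcp_pos: [0.5379, -0.2852, 0.0737]
eef_rot: [180.0, -13.7, -108.9]
contact_force: [-1.1, -2.0, -0.8]
gripper_width: 0.0319
```

```bash
python3 ins.py 72 54 16
```

```text
flat in bay: x 0.1 y 62.6 z 57.0 tilt 16.0 yawerr 0.0 F [-1.1 -2.  -0.8] along y -2.2 t 15.35
target [ 0.5409 -0.2764  0.0708] [ 180.   -13.7 -108.9]
t 15.35 pos [ 0.5379 -0.2852  0.0737] rot [ 179.99  -13.67 -108.93] F [-1.1 -2.  -0.8] w 0.0319 n 1
[-0.245, 0.001, 0.016] [0.002, 0.004, -0.004]
```

Call:
apply_moves([
  [[-0.24,0,0.01],[0,0,0],20],
  [[-0.05,0,0],[0,0,0],20],
])

```text
time_s: 15.55
tcp_pos: [0.5414, -0.2746, 0.0714]
eef_rot: [179.9, -13.9, -108.9]
contact_force: [-2.4, -21.2, -1.1]
gripper_width: 0.032
```

```bash
python3 ins.py 72 54 16;  python3 - <<'E'
from wr import *
c=wcap("w13");s=cap("scene");big(s,(190,130,290,230),6,"s13")
E
python3 ins.py 72 54 16; python3 cellfit.py
```

```text
flat in bay: x -0.1 y 73.8 z 54.4 tilt 16.2 yawerr -0.0 F [ -2.4 -21.2  -1.1] along y -20.8 t 15.55
target [ 0.5409 -0.2764  0.0708] [ 180.   -13.7 -108.9]
t 15.55 pos [ 0.5414 -0.2746  0.0714] rot [ 179.91  -13.87 -108.86] F [ -2.4 -21.2  -1.1] w 0.032 n 1
[0.041, -0.002, 0.025] [0.01, -0.021, 0.005]
flat in bay: x -0.0 y 73.3 z 54.5 tilt 16.2 yawerr -0.0 F [-1.4 -9.7  2.6] along y -9.6 t 15.65
target [ 0.5409 -0.2764  0.0708] [ 180.   -13.7 -108.9]
t 15.65 pos [ 0.5413 -0.2751  0.0715] rot [ 179.93  -13.85 -108.9 ] F [-1.4 -9.7  2.6] w 0.0319 n 1
[0.029, -0.001, 0.024] [0.008, -0.019, 0.0]
pitch deg (button up +) 0.5862792637896225 ztop@0 -0.014631176595129457 axis@0 0.0018688234048705437 yaw 0.2496774240599838 y@0 0.0008194302018977528 resid 0.00023961166327616853 0.02734729144127443 0.0855211427040064
```

View pics/s13.png

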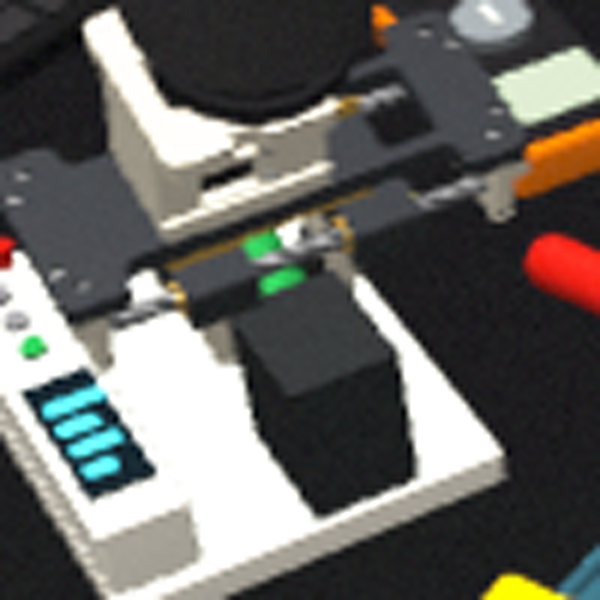

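View pics/w13.png

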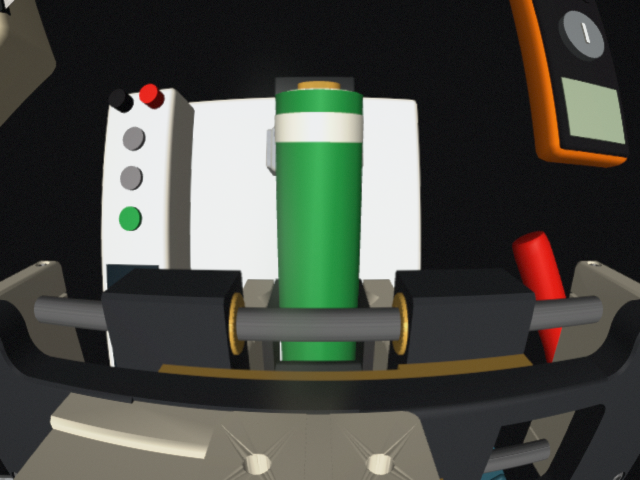

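```bash
sed -i 's/^D=.*/D=0.6; FT=[-55,0,2.4]/' ins.py; python3 ins.py 72.5 53.5 10 2; python3 ins.py 72 53 7 2
```

```text
flat in bay: x -0.1 y 73.6 z 56.0 tilt 14.4 yawerr 0.0 F [-2.6 -9.2  1.9] along y -9.5 t 15.7
target [ 0.5406 -0.2772  0.0649] [ 180.    -9.4 -108.9]
t 15.7 pos [ 0.5413 -0.2751  0.0715] rot [ 179.94  -13.83 -108.91] F [-2.6 -9.2  1.9] w 0.0319 n 2
[0.007, -0.001, 0.087] [0.004, -0.277, -0.001]
[0.01, -0.001, 0.087] [0.004, -0.277, -0.001]
flat in bay: x -0.1 y 73.6 z 56.0 tilt 14.4 yawerr 0.0 F [-2.6 -9.2  1.9] along y -9.5 t 15.7
target [ 0.5403 -0.2781  0.0615] [ 180.    -6.4 -108.9]
t 15.7 pos [ 0.5413 -0.2751  0.0715] rot [ 179.94  -13.83 -108.91] F [-2.6 -9.2  1.9] w 0.0319 n 2
[0.009, -0.001, 0.131] [0.004, -0.465, -0.001]
[0.017, -0.001, 0.13] [0.004, -0.465, -0.001]
```

Call:
apply_moves([
  [[0.01,0,0.08],[0,-0.28,0],20],
  [[0.01,0,0.08],[0,-0.28,0],20],
])

```text
time_s: 15.9
tcp_pos: [0.5407, -0.2776, 0.0668]
eef_rot: [179.9, -9.4, -108.8]
contact_force: [-3.0, -4.4, 3.3]
gripper_width: 0.0316
```

```bash
python3 ins.py 72 53 6 2; python3 cellfit.py
```

```text
flat in bay: x 0.1 y 72.1 z 55.4 tilt 10.0 yawerr -0.1 F [-3.  -4.4  3.3] along y -5.1 t 15.9
target [ 0.5403 -0.2783  0.0606] [ 180.    -5.4 -108.9]
t 15.9 pos [ 0.5407 -0.2776  0.0668] rot [ 179.94   -9.43 -108.79] F [-3.  -4.4  3.3] w 0.0316 n 2
[-0.003, 0.003, 0.078] [0.003, -0.252, 0.006]
[-0.001, 0.003, 0.078] [0.003, -0.252, 0.006]
pitch deg (button up +) 0.6497772774568679 ztop@0 -0.014716522840444994 axis@0 0.0017834771595550067 yaw 0.12055312070187374 y@0 0.0008472953845403314 resid 0.00023642158623440104 0.027516059741357013 0.08540202080557013
```

Call:
apply_moves([
  [[-0.02,0,0.08],[0,-0.25,0],20],
  [[-0.02,0,0.08],[0,-0.25,0],20],
])

```text
time_s: 16.15
tcp_pos: [0.5409, -0.2784, 0.0618]
eef_rot: [180.0, -5.3, -108.8]
contact_force: [-6.5, -3.8, 17.4]
gripper_width: 0.0319
```

```bash
python3 ins.py 72 53 4 2; python3 cellfit.py; python3 ins.py 72 53 4 2 | head -1
```

```text
flat in bay: x 0.5 y 72.1 z 54.3 tilt 5.9 yawerr -0.1 F [-6.5 -3.8 17.4] along y -5.7 t 16.15
target [ 0.5402 -0.2785  0.0587] [ 180.    -3.4 -108.9]
t 16.15 pos [ 0.5409 -0.2784  0.0618] rot [ 179.99   -5.3  -108.8 ] F [-6.5 -3.8 17.4] w 0.0319 n 2
[0.0, 0.008, 0.039] [0.0, -0.119, 0.006]
[0.001, 0.008, 0.039] [0.0, -0.119, 0.006]
pitch deg (button up +) 4.532535694844378 ztop@0 -0.014844866386562381 axis@0 0.0016551336134376197 yaw 0.3446560092009328 y@0 0.0007955642001900462 resid 0.00023895790070866898 0.027977442166149502 0.08490863748896871
flat in bay: x 0.9 y 71.9 z 54.4 tilt 5.8 yawerr -0.1 F [-0.2 -0.3  2.3] along y -0.3 t 16.2
```

```bash
sed -i 's/^D=.*/D=4.5; FT=[-55,0,6.0]/' ins.py; python3 ins.py 72 53 4 2|head -1
python3 - <<'E'
from ins import *
from wr import *
st=r.get_state();R=Ro.from_euler("xyz",st["eef_rot"],degrees=True)
B=st["tcp_pos"]+R.apply(np.array([-55+144*np.cos(np.radians(4.5)),0,6.0-144*np.sin(np.radians(4.5))])/1e3)-np.r_[BAY,0]
print("tip y,z",B@yt*1e3,B[2]*1e3)
c=wcap();cv2.imwrite("pics/w14.png",cv2.resize(c["img"][40:300,200:440],None,fx=2.3,fy=2.3,interpolation=cv2.INTER_CUBIC))
E
```

```text
flat in bay: x 0.9 y 71.6 z 50.9 tilt 9.7 yawerr -0.1 F [-0.2 -0.3  2.3] along y -0.3 t 16.2
tip y,z -70.38486624265079 75.02928628553802
```

View pics/w14.png

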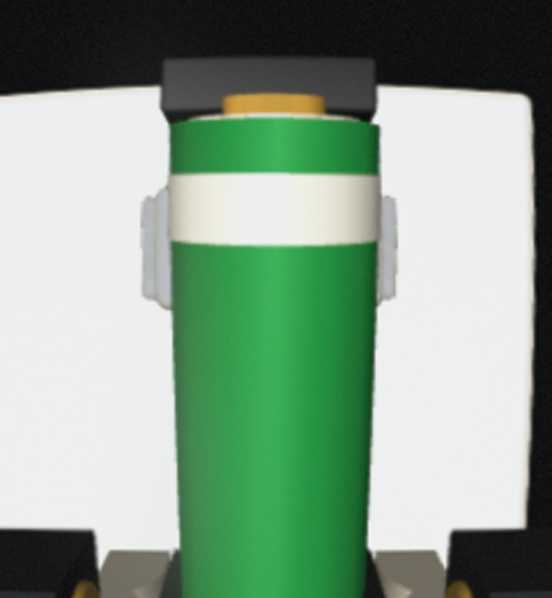

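Call:
apply_moves([
  [[-0.03,0.02,0.06],[0,-0.2,0],20],
  [[-0.03,0,0.06],[0,-0.2,0],20],
])

```text
time_s: 16.45
tcp_pos: [0.5423, -0.2772, 0.0595]
eef_rot: [-179.8, -2.2, -108.7]
contact_force: [-4.8, -4.8, 6.1]
gripper_width: 0.0313
```

```bash
python3 ins.py 72 53 4 2|head -1; python3 cellfit.py; python3 ins.py 72 53 4 2|head -1
```

```text
flat in bay: x 1.4 y 73.9 z 51.4 tilt 6.7 yawerr -0.1 F [-4.8 -4.8  6.1] along y -6.1 t 16.45
pitch deg (button up +) 4.1690629810177855 ztop@0 -0.014951510485638458 axis@0 0.001548489514361543 yaw -3.665410598019344e-05 y@0 0.0009235445060604254 resid 0.0002413470599339071 0.028027566787726194 0.08491565107814822
flat in bay: x 1.5 y 73.7 z 51.3 tilt 6.6 yawerr -0.1 F [-2.1 -1.9  3. ] along y -2.5 t 16.5
```

Call:
apply_moves([
  [[0.01,0.03,0.07],[0,-0.2,0],20],
  [[0.01,0.02,0.07],[0,-0.2,0],20],
])

```text
time_s: 16.7
tcp_pos: [0.5425, -0.2776, 0.057]
eef_rot: [-179.5, 1.1, -108.6]
contact_force: [-5.6, 2.3, 14.4]
gripper_width: 0.0316
```

```bash
python3 ins.py 72 53 4 2|head -1; python3 cellfit.py; python3 ins.py 72 53 4 2|head -1
```

```text
flat in bay: x 1.7 y 74.0 z 52.1 tilt 3.4 yawerr -0.3 F [-5.6  2.3 14.4] along y 0.4 t 16.7
pitch deg (button up +) 5.666429709066912 ztop@0 -0.01522153911864182 axis@0 0.0012784608813581812 yaw 0.25787515485453927 y@0 0.0008303965382562763 resid 0.00026342693020518424 0.02838811244367731 0.08456516689105897
flat in bay: x 1.7 y 74.0 z 52.1 tilt 3.2 yawerr -0.3 F [-2.1  5.6 10.3] along y 4.7 t 16.75
```

Call:
apply_moves([
  [[0,0.03,0.12],[-0.04,0,0],20],
])

```text
time_s: 16.85
tcp_pos: [0.5427, -0.2777, 0.0554]
eef_rot: [-179.7, 1.2, -108.5]
contact_force: [-12.8, 3.9, 41.8]
gripper_width: 0.0316
```

```bash
python3 cellfit.py; python3 ins.py 72 53 4 2|head -1
```

```text
pitch deg (button up +) 4.494442479011143 ztop@0 -0.015216046414569327 axis@0 0.0012839535854306736 yaw 0.16485342361385466 y@0 0.000878318328751395 resid 0.00024410616410002224 0.028116993506631133 0.08485697043487714
flat in bay: x 1.8 y 74.0 z 50.6 tilt 3.3 yawerr -0.4 F [-6.1  2.1 24.4] along y -0.0 t 16.9
```

Call:
apply_moves([
  [[0,0.05,0],[-0.04,-0.05,0],20],
  [[0,0.03,0.08],[0,-0.15,0],20],
])

```text
time_s: 17.1
tcp_pos: [0.5418, -0.277, 0.0545]
eef_rot: [-179.8, 2.7, -108.3]
contact_force: [-1.4, -6.5, 0.9]
gripper_width: 0.0316
```

```bash
python3 cellfit.py; python3 ins.py 72 53 4 2|head -1;python3 - <<'E'
from wr import *
c=wcap();cv2.imwrite("pics/w15.png",cv2.resize(c["img"][40:300,200:440],None,fx=2.3,fy=2.3,interpolation=cv2.INTER_CUBIC))
E
```

```text
pitch deg (button up +) 2.6072087586885297 ztop@0 -0.014984875757339897 axis@0 0.0015151242426601035 yaw 0.17100690897519244 y@0 0.0009572274316418618 resid 0.0002425945542492886 0.02779362996033996 0.08514197431108642
flat in bay: x 0.4 y 74.1 z 50.7 tilt 1.7 yawerr -0.5 F [ 0.7 -2.6  2.1] along y -2.2 t 17.15
```

View pics/w15.png

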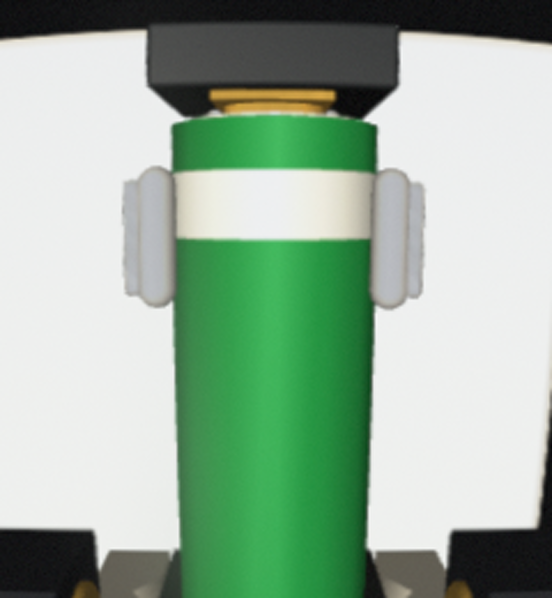

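Call:
apply_moves([
  [[0,0,0],[0,0,0],46],
  [[0,0,0],[0,0,0],46],
  [[0,0,0],[0,0,0],46],
], squeeze=20)

```text
time_s: 17.5
tcp_pos: [0.5419, -0.2762, 0.0537]
eef_rot: [-179.8, 2.8, -108.4]
contact_force: [0.7, -0.4, 0.4]
gripper_width: 0.0454
```

```bash
python3 - <<'E'
from wr import *
c=wcap();cv2.imwrite("pics/w16.png",cv2.resize(c["img"][40:300,200:440],None,fx=2.3,fy=2.3,interpolation=cv2.INTER_CUBIC))
E
python3 cellfit.py;python3 plan.py .542 -.277 .15 180 0 -108.9
```

```text
pitch deg (button up +) 2.6056593648521904 ztop@0 -0.015319817394665864 axis@0 0.001180182605334137 yaw 0.015301766498652947 y@0 0.0009758447053978326 resid 0.0002610709725156197 0.027833477364730963 0.08505460754464281
t 17.6 pos [ 0.5419 -0.2763  0.0537] rot [-179.81    2.75 -108.39] F [-0.5 -0.5  0. ] w 0.0458 n 3
[-0.033, -0.006, -0.802] [-0.007, 0.115, 0.021]
[-0.02, -0.005, -0.802] [-0.007, 0.115, 0.021]
[-0.007, -0.004, -0.803] [-0.007, 0.115, 0.021]
```

View pics/w16.png

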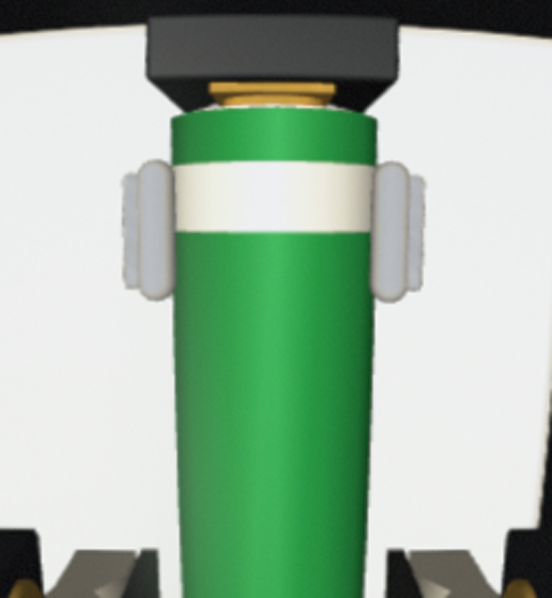

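Call:
apply_moves([
  [[-0.02,0,-0.7],[0,0.1,0],46],
  [[-0.02,0,-0.9],[0,0.12,0.02],46],
  [[-0.01,0,-0.9],[0,0.12,0.02],46],
  [[-0.9,0,-0.5],[0,0,0],46],
  [[-0.9,0,0],[0,0,0],46],
])

```text
time_s: 18.1
tcp_pos: [0.5628, -0.2096, 0.1759]
eef_rot: [179.9, -0.1, -109.0]
contact_force: [0.8, -0.4, -0.4]
gripper_width: 0.0461
```

Run:
```python
from wr import *
c=wcap("w17");np.savez("w17.npz",img=c["img"],z=c["z_map"],T=c["T"])
cv2.imwrite("pics/w17b.png",cv2.resize(c["img"][0:280,140:500],None,fx=2.1,fy=2.1,interpolation=cv2.INTER_CUBIC))
print(c["s"]["tcp_pos"],c["s"]["eef_rot"])
s=cap("scene");big(s,(170,130,300,240),6,"s17")
```

```text
[ 0.56281689 -0.20959067  0.17593876] [ 1.79889786e+02 -1.14031429e-01 -1.09024989e+02]
```

View pics/w17b.png

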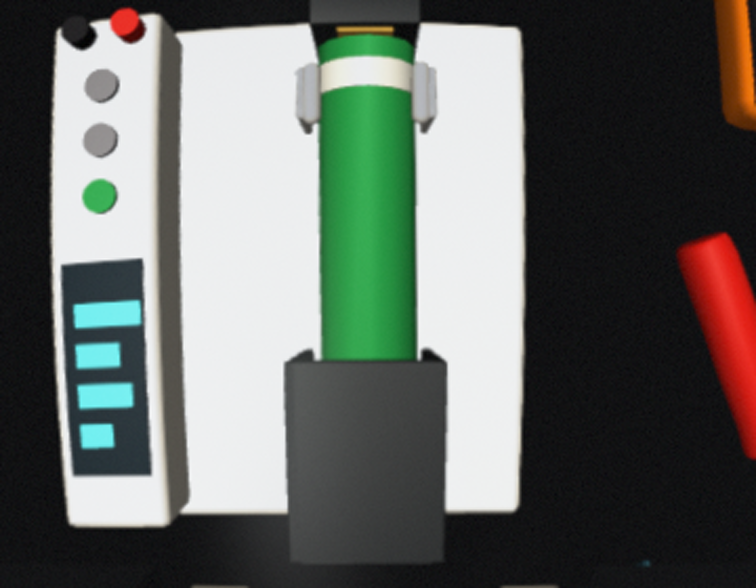

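View pics/s17.png

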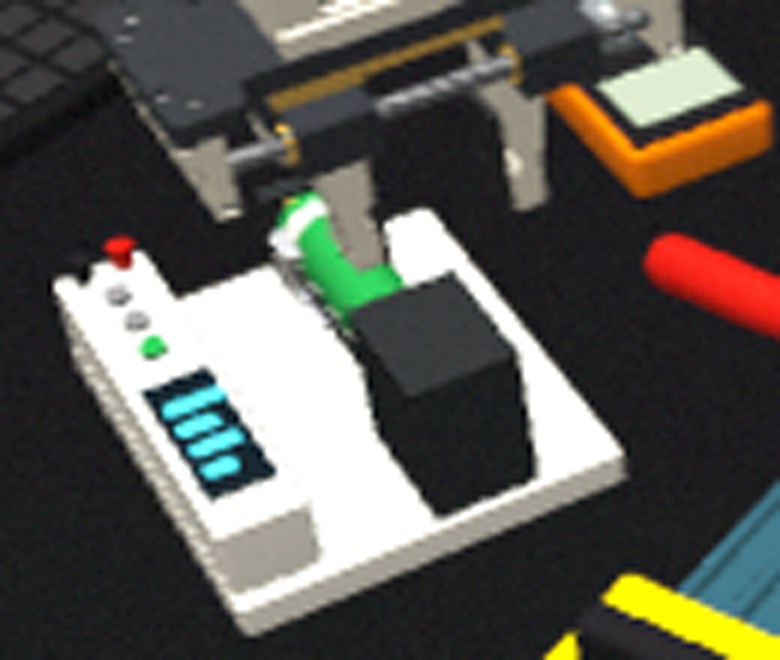

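Run:
```python
from ins import *
from wr import *
c=wcap();W=wcloud(c)
for v in (25,33,45,60,80,100,120,140,160): 
    u=int(140+367/2.1);P=np.nanmedian(W[v-1:v+2,u-3:u+4].reshape(-1,3),0);q=P-np.r_[BAY,0];print(v,"y %.1f x %.1f z %.1f"%(q@yt*1e3,q@xt*1e3,P[2]*1e3))
for n,u,v in(("clipL",140+308/2.1,80/2.1),("clipR",140+424/2.1,80/2.1)): P=W[int(v),int(u)];q=P-np.r_[BAY,0];print(n,q@yt*1e3,q@xt*1e3,P[2]*1e3)
q=wz(c,140+367/2.1,37/2.1,.069)-np.r_[BAY,0];print("body end top y",q@yt*1e3)
```

```text
25 y -60.4 x -0.2 z 69.1
33 y -54.3 x -0.1 z 69.1
45 y -45.9 x -0.2 z 68.6
60 y -35.5 x -0.3 z 68.7
80 y -21.6 x -0.4 z 69.0
100 y -7.9 x -0.3 z 69.1
120 y 5.4 x -0.4 z 68.9
140 y 18.7 x -0.4 z 69.1
160 y 31.9 x -0.4 z 68.8
clipL -52.547051874745705 18.539269416053944 64.37828991408551
clipR -52.738968895924415 -18.36182657058006 63.597202632337925
body end top y -65.83395336108181
```

Call:
apply_moves([
  [[0.8,0,0],[0,0,0],46],
  [[0.8,0,0],[0,0,0],46],
  [[0,0,0],[0,0,0],46],
])

```text
time_s: 18.55
tcp_pos: [0.5403, -0.2694, 0.1721]
eef_rot: [179.5, -0.1, -108.6]
contact_force: [0.2, 0.4, 0.3]
gripper_width: 0.046
```

Run:
```python
from ins import *
from wr import *
c=wcap("w18");W=wcloud(c)
print(c["s"]["tcp_pos"])
cv2.imwrite("pics/w18b.png",cv2.resize(c["img"][40:180,240:400],None,fx=5,fy=5,interpolation=cv2.INTER_CUBIC)[:600])
u=318
for v in range(50,170,3):
    P=np.nanmedian(W[v,u-2:u+3],0);q=P-np.r_[BAY,0];print(v,c["img"][v,u].tolist(),"y %.1f z %.1f"%(q@yt*1e3,P[2]*1e3))
```

```text
[ 0.54030053 -0.26941363  0.17212785]
50 [19, 17, 17] y -126.8 z 0.1
53 [21, 19, 18] y -124.2 z -0.4
56 [22, 18, 21] y -121.1 z 0.2
59 [19, 15, 16] y -118.6 z -0.0
62 [21, 18, 17] y -116.0 z -0.4
65 [18, 17, 17] y -113.5 z -0.2
68 [15, 14, 14] y -110.6 z -0.2
71 [17, 15, 13] y -107.8 z 0.8
74 [18, 16, 17] y -105.3 z -0.7
77 [19, 20, 17] y -102.7 z -0.0
80 [21, 21, 19] y -100.3 z -0.5
83 [40, 42, 43] y -97.6 z -0.2
86 [74, 76, 75] y -83.6 z 68.7
89 [74, 75, 74] y -81.8 z 69.7
92 [74, 75, 74] y -79.8 z 68.4
95 [74, 77, 75] y -77.7 z 68.4
98 [74, 74, 74] y -75.7 z 68.6
101 [66, 150, 192] y -74.2 z 64.9
104 [69, 148, 191] y -72.8 z 59.3
107 [87, 167, 66] y -69.8 z 67.6
110 [81, 167, 54] y -67.6 z 68.0
113 [78, 163, 49] y -65.9 z 68.0
116 [85, 167, 59] y -63.9 z 67.7
119 [229, 237, 236] y -61.8 z 67.8
122 [230, 238, 238] y -59.7 z 69.0
125 [230, 238, 238] y -57.8 z 68.7
128 [230, 238, 237] y -55.8 z 68.7
131 [230, 238, 237] y -53.8 z 68.4
134 [83, 164, 60] y -51.8 z 68.2
137 [78, 162, 51] y -49.9 z 68.1
140 [78, 163, 50] y -47.9 z 68.3
143 [77, 162, 51] y -45.9 z 67.6
146 [77, 162, 50] y -43.9 z 67.5
149 [78, 161, 50] y -41.9 z 67.2
152 [76, 161, 49] y -40.0 z 67.8
155 [77, 161, 51] y -38.0 z 68.0
158 [76, 160, 48] y -36.0 z 68.1
161 [75, 160, 47] y -34.0 z 68.0
164 [75, 159, 48] y -32.1 z 68.0
167 [75, 159, 47] y -30.1 z 67.8
```

View pics/w18b.png

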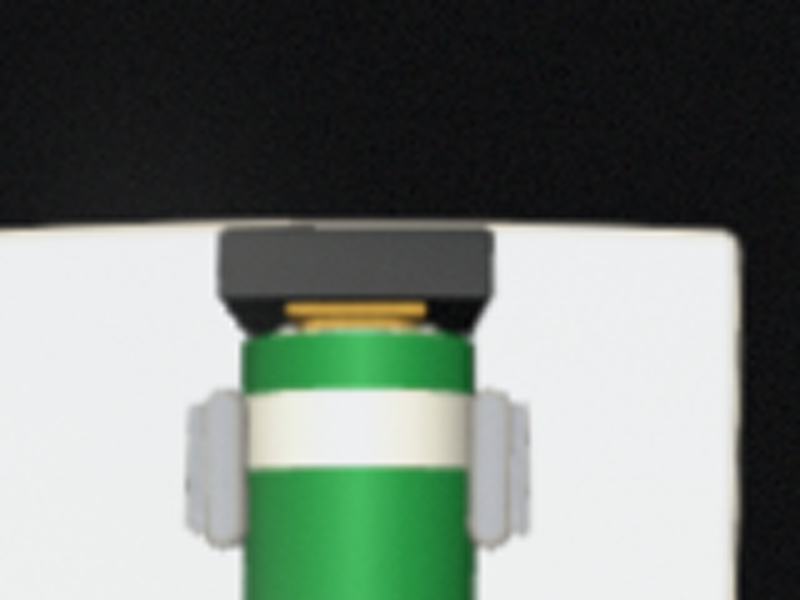

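```bash
python3 plan.py .652 .026 .235 180 0 -81.5 9
```

```text
t 18.6 pos [ 0.5406 -0.2685  0.172 ] rot [ 1.7953e+02 -1.3000e-01 -1.0858e+02] F [-1.  -0.  -0.4] w 0.0461 n 9
[-0.874, -0.031, -0.177] [0.007, -0.0, -0.376]
[-0.871, -0.077, -0.177] [0.007, -0.0, -0.376]
[-0.866, -0.123, -0.177] [0.007, -0.0, -0.376]
[-0.858, -0.168, -0.177] [0.007, -0.0, -0.376]
[-0.848, -0.213, -0.177] [0.007, -0.0, -0.376]
[-0.836, -0.258, -0.176] [0.007, -0.0, -0.376]
[-0.821, -0.301, -0.176] [0.007, -0.0, -0.376]
[-0.804, -0.344, -0.176] [0.007, -0.0, -0.376]
[-0.785, -0.386, -0.175] [0.007, -0.0, -0.376]
```

Call:
apply_moves([
  [[-0.6,-0.03,-0.5],[0,0,-0.38],50],
  [[-0.87,-0.08,-0.4],[0,0,-0.38],50],
  [[-0.87,-0.12,-0.3],[0,0,-0.38],50],
  [[-0.86,-0.17,-0.2],[0,0,-0.38],50],
  [[-0.85,-0.21,-0.1],[0,0,-0.38],50],
])

```text
time_s: 19.1
tcp_pos: [0.5974, -0.1144, 0.2302]
eef_rot: [179.1, 0.0, -93.4]
contact_force: [0.5, -0.1, 0.2]
gripper_width: 0.0501
```

```bash
python3 plan.py .652 .026 .225 180 0 -81.5
```

```text
t 19.1 pos [ 0.5974 -0.1144  0.2302] rot [ 1.7912e+02  4.0000e-02 -9.3420e+01] F [ 0.5 -0.1  0.2] w 0.0501 n 4
[-0.896, -0.289, 0.029] [0.027, 0.004, -0.373]
[-0.88, -0.335, 0.03] [0.027, 0.004, -0.373]
[-0.861, -0.38, 0.031] [0.027, 0.004, -0.373]
[-0.84, -0.424, 0.032] [0.027, 0.004, -0.373]
```

Call:
apply_moves([
  [[-0.9,-0.29,0],[0.03,0,-0.37],50],
  [[-0.88,-0.33,0],[0.03,0,-0.37],50],
  [[-0.86,-0.38,0],[0.03,0,-0.37],50],
  [[-0.7,-0.38,0.03],[0.02,0,-0.37],50],
  [[0,0,0],[0,0,0],50],
])

```text
time_s: 19.6
tcp_pos: [0.6524, 0.0308, 0.2279]
eef_rot: [-180.0, 0.1, -80.8]
contact_force: [-0.2, -0.3, -0.6]
gripper_width: 0.0502
```

```bash
cat > tubm.py <<'E'
from wr import *
def tubm(zoff=0,save=None):
    c=wcap(save);im=c["img"].astype(int);B,G,R=im[...,0],im[...,1],im[...,2]
    yel=((R>120)&(G>120)&(B<110)).astype(np.uint8)
    n,l,st,_=cv2.connectedComponentsWithStats(yel);yel=yel>0
    L=[];H=[]
    for v in range(135,270,5):
        cols=np.nonzero(yel[v,150:480])[0]+150
        if len(cols)<60: continue
        a,b=cols.min(),cols.max();pa,pb=wz(c,a-.5,v,.092+zoff),wz(c,b+.5,v,.092+zoff);L.append(np.r_[(pa+pb)/2,np.linalg.norm(pa-pb)])
        gap=np.setdiff1d(np.arange(a,b),cols);gap=gap[(gap>260)&(gap<380)]
        if len(gap)>15 and v>=190: H.append((wz(c,gap.min()-.5,v,.14+zoff)+wz(c,gap.max()+.5,v,.14+zoff))/2)
    L=np.array(L);H=np.array(H)
    for n,P in(("lid",L),("handle",H)):
        if len(P)<3: continue
        k=np.polyfit(P[:,1],P[:,0],1);print(n,"yaw %.2f"%-np.degrees(np.arctan(k[0])),"pts",P[0,:2].round(4),P[-1,:2].round(4))
    print("lid w",L[:,3].mean())
    E=[]
    for u in range(260,375,10):
        rows=np.nonzero(yel[60:260,u])[0]+60; E.append(wz(c,u,rows.min()-.5,.092+zoff)[:2])
    E=np.array(E);k=np.polyfit(E[:,0],E[:,1],1);print("edge yaw %.2f"%np.degrees(np.arctan(k[0])),"mid",E.mean(0).round(4))
    return c
if __name__=="__main__":
    import sys
    c=tubm(save=sys.argv[1]);print(c["s"]["tcp_pos"],c["s"]["eef_rot"])
E
python3 tubm.py w19
```

```text
lid yaw 8.49 pts [ 0.6605 -0.0467] [0.6456 0.0537]
handle yaw 8.54 pts [ 0.6552 -0.0108] [0.6479 0.0374]
lid w 0.11689136215774652
edge yaw 8.55 mid [ 0.6694 -0.0688]
[0.65242585 0.03080017 0.22787603] [-1.79975963e+02  1.43109186e-01 -8.07883816e+01]
```

View pics/w19.png

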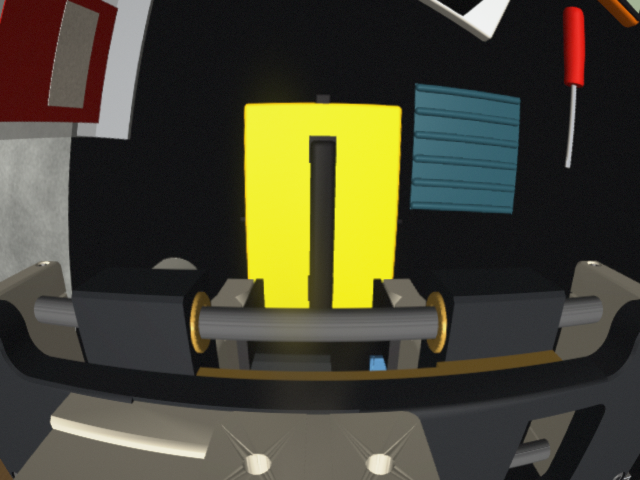

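```bash
python3 plan.py .6503 .021 .131 180 0 -81.5 3
```

```text
t 19.65 pos [0.6518 0.0295 0.2279] rot [ 1.7999e+02  1.4000e-01 -8.0900e+01] F [-0.8 -0.1 -1.4] w 0.0501 n 3
[0.07, 0.023, 0.808] [0.0, 0.006, 0.025]
[0.07, 0.023, 0.808] [0.0, 0.006, 0.025]
[0.069, 0.023, 0.808] [0.0, 0.006, 0.025]
```

Call:
apply_moves([
  [[0.07,0.02,0.8],[0,0.01,0.03],50],
  [[0.07,0.02,0.8],[0,0.01,0.03],50],
  [[0.07,0.02,0.6],[0,0,0.02],50],
  [[0,0,0.1],[0,0,0],50],
])

```text
time_s: 20.05
tcp_pos: [0.6503, 0.0195, 0.1342]
eef_rot: [-179.9, -0.0, -81.7]
contact_force: [-1.0, -0.2, -0.2]
gripper_width: 0.0501
```

```bash
python3 plan.py .6503 .021 .131 180 0 -81.5 1
```

```text
t 20.05 pos [0.6503 0.0195 0.1342] rot [-1.7992e+02 -3.0000e-02 -8.1690e+01] F [-1.  -0.2 -0.2] w 0.0501 n 1
[-0.038, -0.005, 0.081] [-0.011, -0.004, -0.024]
```

Call:
apply_moves([
  [[0,0,0.08],[0,0,-0.02],5],
  [[0,0,0],[0,0,0],5],
  [[0,0,0],[0,0,0],5],
  [[0,0,0],[0,0,0],5],
  [[0,0,0],[0,0,0],5],
], squeeze=60)

```text
time_s: 20.55
tcp_pos: [0.6519, 0.0185, 0.1348]
eef_rot: [-179.7, -0.0, -81.6]
contact_force: [0.0, -0.4, -3.3]
gripper_width: 0.0156
```

Call:
apply_moves([
  [[0,0,-0.3],[0,0,0],5],
  [[0,0,-0.6],[0,0,0],5],
  [[0,0,-0.7],[0,0,0],5],
  [[0,0,-0.7],[0,0,0],5],
])

```text
time_s: 20.95
tcp_pos: [0.6467, 0.0183, 0.2248]
eef_rot: [179.5, -0.0, -81.7]
contact_force: [0.7, -0.1, -4.9]
gripper_width: 0.0153
```

```bash
python3 plan.py .51 .16 .22 180 0 -81.3 6
```

```text
t 20.95 pos [0.6467 0.0183 0.2248] rot [179.53  -0.   -81.68] F [ 0.7 -0.1 -4.9] w 0.0153 n 6
[-0.667, 0.478, 0.024] [0.01, 0.0, -0.008]
[-0.667, 0.477, 0.023] [0.01, 0.0, -0.008]
[-0.668, 0.476, 0.023] [0.01, 0.0, -0.008]
[-0.668, 0.476, 0.022] [0.01, 0.0, -0.008]
[-0.669, 0.475, 0.021] [0.01, 0.0, -0.008]
[-0.669, 0.474, 0.021] [0.01, 0.0, -0.008]
```

Call:
apply_moves([
  [[-0.4,0.6,0],[0.01,0,0],5],
  [[-0.65,0.65,0],[0.01,0,0],5],
  [[-0.67,0.6,0],[0.01,0,0],5],
  [[-0.67,0.45,0],[0.01,0,0],5],
  [[-0.67,0.4,0],[0.01,0,0],5],
])

```text
time_s: 21.45
tcp_pos: [0.5204, 0.1242, 0.2312]
eef_rot: [-179.7, 0.1, -82.0]
contact_force: [0.6, 1.1, -6.0]
gripper_width: 0.0153
```

```bash
python3 plan.py .487 .270 .2 180 0 -81.3
```

```text
t 21.45 pos [0.5204 0.1242 0.2312] rot [-1.7974e+02  7.0000e-02 -8.2000e+01] F [ 0.6  1.1 -6. ] w 0.0153 n 4
[-0.931, 0.081, 0.196] [-0.008, 0.002, -0.022]
[-0.931, 0.078, 0.196] [-0.008, 0.002, -0.022]
[-0.932, 0.074, 0.196] [-0.008, 0.002, -0.022]
[-0.932, 0.071, 0.195] [-0.008, 0.002, -0.022]
```

Call:
apply_moves([
  [[-0.93,0.02,0],[-0.01,0,-0.02],5],
  [[-0.93,0.02,0],[-0.01,0,-0.02],5],
  [[-0.9,0.02,0.2],[0,0,-0.02],5],
  [[-0.7,0.02,0.3],[0,0,-0.02],5],
  [[0,0,0.3],[0,0,0],5],
])

```text
time_s: 21.95
tcp_pos: [0.4918, 0.2682, 0.2044]
eef_rot: [-179.7, 0.4, -81.2]
contact_force: [0.3, -1.2, -5.0]
gripper_width: 0.0158
```

```bash
python3 plan.py .4897 .2693 .17 180 0 -81.3
```

```text
t 21.95 pos [0.4918 0.2682 0.2044] rot [-179.71    0.38  -81.2 ] F [ 0.3 -1.2 -5. ] w 0.0158 n 1
[-0.029, 0.052, 0.859] [-0.036, 0.047, 0.012]
```

Call:
apply_moves([
  [[-0.02,0.04,0.4],[-0.04,0.05,0.01],5],
  [[0,0.01,0.3],[0,0,0],5],
  [[0,0,0],[0,0,0],5],
])

```text
time_s: 22.25
tcp_pos: [0.4875, 0.2677, 0.1731]
eef_rot: [179.7, -0.2, -81.3]
contact_force: [-1.1, -1.1, -4.1]
gripper_width: 0.0156
```

```bash
python3 plan.py .4897 .2693 .15 180 0 -81.3
python3 - <<'E'
from wr import *
c=wcap("w20"); s=cap("scene");big(s,(330,180,560,410),2.5,"s20")
E
```

```text
t 22.25 pos [0.4875 0.2677 0.1731] rot [ 1.797e+02 -1.700e-01 -8.126e+01] F [-1.1 -1.1 -4.1] w 0.0156 n 1
[-0.032, -0.062, 0.577] [0.038, -0.022, 0.005]
```

View pics/w20.png

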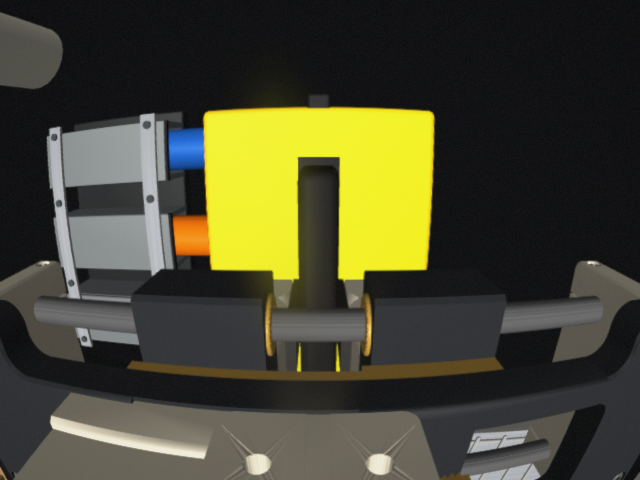

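View pics/s20.png

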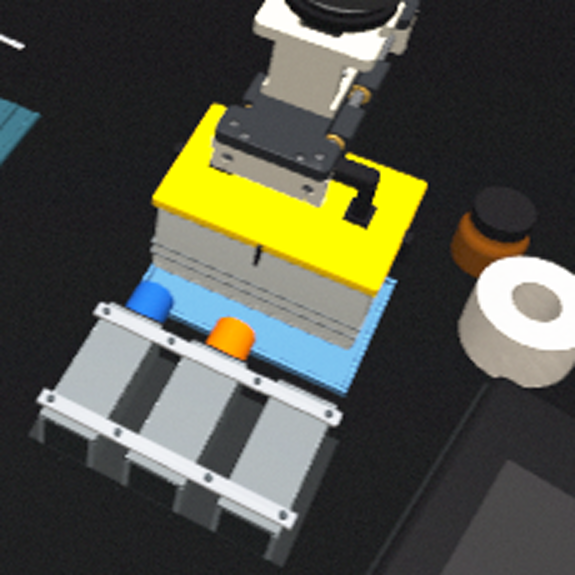

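Call:
apply_moves([
  [[-0.02,-0.05,0.35],[0.03,-0.02,0],5],
  [[0,0,0.2],[0,0,0],5],
])

```text
time_s: 22.55
tcp_pos: [0.4923, 0.2694, 0.155]
eef_rot: [-179.7, 0.2, -81.3]
contact_force: [-0.9, -1.1, -4.5]
gripper_width: 0.0154
```

```bash
python3 plan.py .4897 .2693 .134 180 0 -81.3
```

```text
t 22.55 pos [0.4923 0.2694 0.155 ] rot [-179.68    0.19  -81.32] F [-0.9 -1.1 -4.5] w 0.0154 n 1
[-0.007, 0.068, 0.525] [-0.04, 0.023, -0.003]
```

Call:
apply_moves([
  [[0,0.04,0.15],[-0.04,0.02,0],5],
  [[0,0,0.05],[0,0,0],5],
])

```text
time_s: 22.75
tcp_pos: [0.4911, 0.2684, 0.147]
eef_rot: [180.0, 0.0, -81.4]
contact_force: [-1.1, -0.9, -6.2]
gripper_width: 0.0154
```

```bash
python3 plan.py .4897 .2693 .134 180 0 -81.3
```

```text
t 22.75 pos [0.4911 0.2684 0.147 ] rot [ 1.7999e+02  1.0000e-02 -8.1390e+01] F [-1.1 -0.9 -6.2] w 0.0154 n 1
[-0.027, 0.031, 0.324] [0.002, 0.001, -0.012]
```

Call:
apply_moves([
  [[-0.02,0.03,0.18],[0,0,0],5],
  [[0,0,0.05],[0,0,0],5],
])

```text
time_s: 22.95
tcp_pos: [0.4901, 0.2691, 0.1378]
eef_rot: [-180.0, 0.0, -81.4]
contact_force: [-0.3, -0.4, -5.3]
gripper_width: 0.0152
```

```bash
python3 plan.py .4897 .2693 .134 180 0 -81.3
```

```text
t 22.95 pos [0.4901 0.2691 0.1378] rot [-1.7997e+02  3.0000e-02 -8.1410e+01] F [-0.3 -0.4 -5.3] w 0.0152 n 1
[-0.007, 0.009, 0.095] [-0.004, 0.004, -0.013]
```

Call:
apply_moves([
  [[0,0.01,0.08],[0,0,0],5],
  [[0,0,0.03],[0,0,0],5],
])

```text
time_s: 23.15
tcp_pos: [0.4907, 0.27, 0.1368]
eef_rot: [-179.8, 0.1, -81.3]
contact_force: [-2.7, -1.3, 0.9]
gripper_width: 0.0157
```

Call:
apply_moves([
  [[0,0,0.02],[0,0,0],5],
  [[0,0,0],[0,0,0],50],
  [[0,0,0],[0,0,0],50],
  [[0,0,0],[0,0,0],50],
  [[0,0,0],[0,0,0],50],
])

```text
time_s: 23.65
tcp_pos: [0.4927, 0.2716, 0.1385]
eef_rot: [-179.5, 0.2, -81.2]
contact_force: [0.0, -0.8, -0.5]
gripper_width: 0.042
```

Call:
apply_moves([
  [[0,0,-0.5],[0,0,0],50],
  [[0,0,-0.8],[0,0,0],50],
  [[0,0,-0.8],[0,0,0],50],
  [[0,0,0],[0,0,0],50],
])

```text
time_s: 24.05
tcp_pos: [0.4923, 0.2711, 0.2244]
eef_rot: [-179.5, 0.1, -81.2]
contact_force: [-0.5, 0.3, 0.1]
gripper_width: 0.0502
```

```bash
python3 tubm.py w21;  python3 - <<'E'
from wr import *
s=cap("scene","s21");big(s,(330,180,560,410),2.5,"s21b")
E
```

```text
lid yaw 5.74 pts [0.5002 0.1936] [0.4854 0.2929]
handle yaw 8.57 pts [0.4953 0.2291] [0.4879 0.2765]
lid w 0.1229666223084173
edge yaw 8.73 mid [0.508  0.1824]
[0.4923454  0.27113524 0.22442437] [-1.79515083e+02  1.26242336e-01 -8.12044026e+01]
```

View pics/s21b.png

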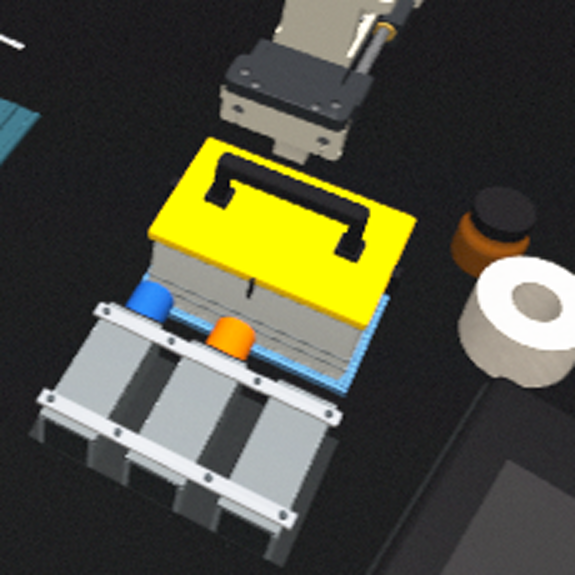

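View pics/w21.png

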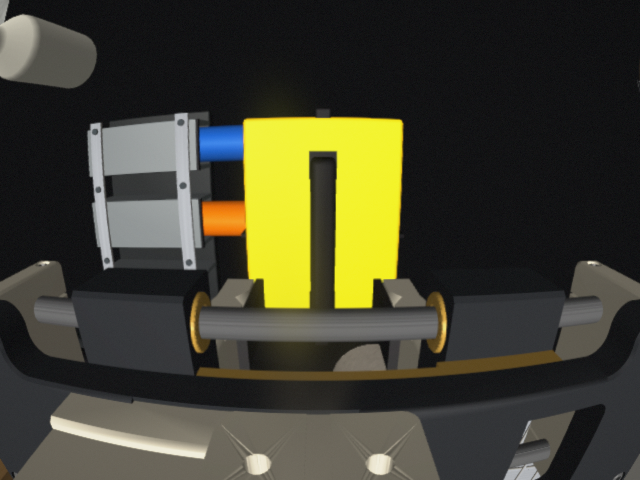

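Call:
apply_moves([
  [[-0.8,0,-0.8],[0,0,0],50],
  [[-0.9,0.3,0],[0,0,0],50],
  [[-0.9,0.5,0],[0,0,0],50],
  [[-0.8,0.6,0],[0,0,0],50],
  [[-0.8,0.6,0],[0,0,0],50],
])

```text
time_s: 24.65
tcp_pos: [0.384, 0.4243, 0.2467]
eef_rot: [179.8, -0.3, -81.8]
contact_force: [-0.1, 0.9, -0.0]
gripper_width: 0.0505
```

Call:
apply_moves([
  [[-0.8,0.6,0],[0,0,0],50],
  [[-0.8,0.6,0],[0,0,0],50],
  [[-0.8,0.6,0],[0,0,0],50],
  [[-0.8,0.6,0],[0,0,0],50],
  [[0,0,0],[0,0,0],50],
])

```text
time_s: 25.15
tcp_pos: [0.2614, 0.5419, 0.2382]
eef_rot: [179.5, -0.8, -81.6]
contact_force: [0.6, -0.1, -0.5]
gripper_width: 0.05
```

```bash
python3 m1.py | egrep "lid|handle|orange|blue|mat|rack"
python3 - <<'E'
from h import *
d=np.load("c0.npz");c=cap("top","t22");s=cap("scene","s22")
for n,a,b in(("top",d["ci"],c["img"]),("scene",d["si"],s["img"])):
    df=cv2.absdiff(a,b).max(2);cv2.imwrite(f"pics/d_{n}.png",cv2.convertScaleAbs(df,alpha=2))
W=cloud(c);
hs=cv2.cvtColor(c["img"],cv2.COLOR_BGR2HSV).astype(int);m=(hs[...,0]>22)&(hs[...,0]<36)&(hs[...,1]>100)&(hs[...,2]>120)&(abs(W[...,2]-.092)<.02)
P=W[m];k=np.linalg.lstsq(np.c_[P[:,:2]-P[:,:2].mean(0),np.ones(len(P))],P[:,2],rcond=None)[0];print("lid plane slope deg",np.degrees(k[:2]),"z",k[2])
print(r.get_state()["tcp_pos"],r.get_state()["time_s"])
E
```

```text
top lid [489.3 269.9 119.4 179.4   8.6]
top mat [509.3 -61.8 125.9 131.6   7.6]
top orange 276 [0.5783 0.2788 0.0437] [0.5776 0.2794 0.045 ]
top blue 242 [0.5883 0.2103 0.0444] [0.5882 0.2107 0.045 ]
top racktop [653.  292.3 116.3 196.    8.4]
top handle [487.8 265.7  15.4 120.9   8.6]
scene lid [492.6 269.9 124.8 178.8   8.6]
scene mat [511.2 -61.2 124.  131.2   7.8]
scene orange 110 [0.5713 0.2886 0.0399] [0.5757 0.2845 0.045 ]
scene blue 219 [0.5822 0.214  0.0432] [0.5844 0.2151 0.045 ]
scene racktop [657.  292.7 118.  196.    8.7]
scene handle [501.4 272.8  37.9 119.2   8.3]
lid plane slope deg [ 0.07689421 -0.07279134] z 0.09403992386036797
[0.26474423 0.53881072 0.23935679] 25.35
```

View pics/t22.png

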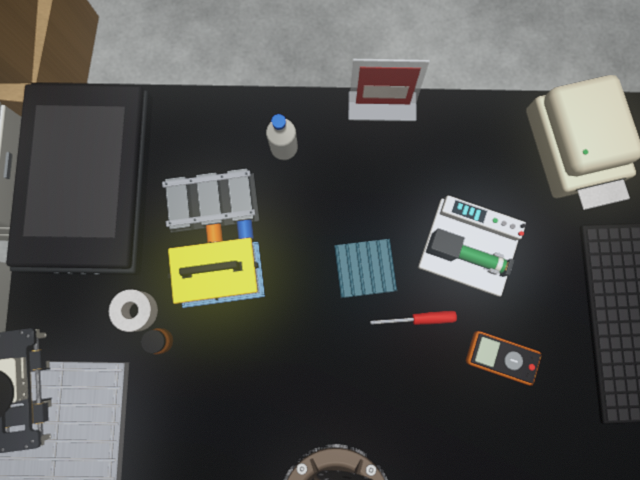

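View pics/d_top.png

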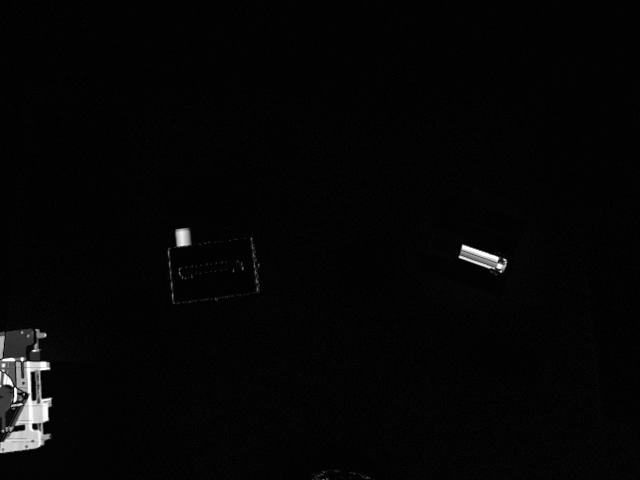

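View pics/d_scene.png

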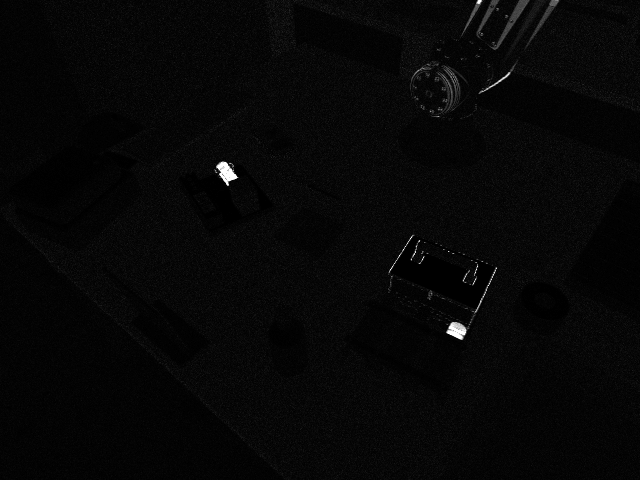

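```bash
python3 -c "
from plant import r
print(r.close_job())"
```

```text
the job is handed in; nothing more can be done
None
```

The green cell is loaded in the tester and the tub is back in its blue tray. I handed the job in at about 25 s of the 72 s allowed.

**What I did:** I lifted the tub aside by its handle. I drew the green cell out in two grips, so the second grip was clear of the part that goes under the hood. I put it into the hood flat end first at about 16°, pushed the contact back, and turned it down until the clips snapped over it. Then I set the tub back.

**Last checks:**
- **Cell:** its top reads 69 mm along its whole visible length, which is the seated height. Both clips stand symmetrically over it. Its button end is at the contact block: body end at −70 mm, block face at −74 mm.
- **Tub:** it is within about 1 mm and 0.3° of its starting pose, and the lid is level to 0.1°.
- **Everything else:** before-and-after pictures show that only the green cell, the tub's outline (by less than a pixel or so) and the arm changed.

**Checks that disagreed or ran high:**
- One wrist picture put the cell's body end at about −66 mm, which would leave a 4 mm gap at the block. A second picture, taken closer to straight above, gave −70 mm, and I relied on that one.
- While I pushed the cell into the clips with the finger pads, the wrist force reached about 43 N. That is well under the 120 N limit. The 40 N limit is for the arm and the gripper's body, and I do not count the pads as part of that body.

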